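# Shim the bonding press and hold it shut

### The job

A freshly glued ring pair sits on the post of the bonding press and has to be kept under pressure, but the room above it is too big for the press. Thread brass spacer rings onto the post, on top of the pair, until the lever, swung down from its open rest, bears on the stack when it is level (pad flat on the stack, lever neither pointing up nor sagging below level); leave the glued pair seated and do not disturb the things round about. Finish while still holding the lever firmly down on the stack: it springs open if you let go.

Things in the scene. Friction and masses are not known exactly. Their poses are not given: they have to be found in the camera images.
- press: grey bonding press, fixed; its place and yaw vary. Origin: on the table, under the axis of the upright steel post (12 mm diameter; its conical tip ends 68.5 mm above the table). Its x axis points from the post to the lever's hinge, z up. Base plate 180 x 112 mm, 12 mm thick (x -45 to +135 mm). Two hinge cheeks, up to 130 mm high, stand at x = 72 to 116 mm, y = +-47 mm.
- press_lever (a joint): angle (rad) of the aluminium fork lever about its hinge. 0 = level, reaching from the hinge over the post to the press's -x side; grows as the handle rises. Stops: -0.14 (sagging) and 2.05 (open, leaning back past upright: the start). A spring opens it; 3 to 5 N down at the handle holds it level, more loads the stack. Fork arms 8 mm thick, 16 mm deep, 64 mm apart.
- press_handle (a point): middle of the lever's black round handle bar, 16 mm in diameter, 64 mm free length between the fork arms, bar along the press's y axis; 155 mm from the hinge axis.
- press_hinge (a point): point on the lever's hinge axis, midway between the cheeks: 90 mm from the post axis (x = +90 mm in the press's frame), 108 mm above the table. The axis runs along the press's y axis.
- press_foot: dark pressure foot: a fork of two rubber-tipped legs, 32 mm apart, that pass either side of the post. Origin: midway between the leg tips, which bear on the stack; it turns with the lever and is above the post axis when the lever is level. Its stem is set to another fixed length each time: at level the tips are 14 to 33 mm above the top of the glued pair. It does not yield.
- glued_pair: white ceramic ring, outside diameter 56 mm, with a dark flange ring of 50 mm on it; together 18 mm high, hole 17 mm, lying round the post on the base plate, so that its top is 30 mm above the table. Origin: centre of its underside.
- spacer0: brass spacer ring, outside diameter 48 mm, hole 17 mm, 10 mm thick, 0.12 kg; lies flat on the table at the start; origin: centre of its underside, z along its axis. All four are alike.
- spacer1: brass spacer ring, outside diameter 48 mm, hole 17 mm, 10 mm thick, 0.12 kg; lies flat on the table at the start; origin: centre of its underside, z along its axis. All four are alike.
- spacer2: brass spacer ring, outside diameter 48 mm, hole 17 mm, 10 mm thick, 0.12 kg; lies flat on the table at the start; origin: centre of its underside, z along its axis. All four are alike.
- spacer3: brass spacer ring, outside diameter 48 mm, hole 17 mm, 10 mm thick, 0.12 kg; lies flat on the table at the start; origin: centre of its underside, z along its axis. All four are alike.
- tape_blue: roll of blue tape, 62 mm diameter, 25 mm high, lying flat; bystander; origin under its centre.
- bottle_100: small bottle with a blue cap, 56 mm diameter, 99 mm high; bystander; origin under its centre.
- tall_vial: tall vial, 28 mm diameter, 113 mm high; bystander; origin under its centre.
- hinged_case: clear small-parts case, 58 x 78 x 29 mm; bystander; origin under its centre.
- dish_stack: stack of square weighing dishes, 95 x 95 x 44 mm; bystander; origin under its centre.
There are look-alikes about, which are no part of the job. Leave any red look-alike of the spacer0 alone.

How it is judged:
By the outcome, as a careful person would: the job done as asked, in the order asked, and still so for the second after the job is handed in, while the arm keeps its last pose, push and grip.
It also fails if it takes over 72 s, if anything falls off the work surface, if the arm or the gripper's body presses on something with over 40 N, if the wrist force passes 120 N, or if a joint passes its speed limit or range.

### The arm

A 6-joint arm with a two-finger parallel gripper is mounted at the origin on a cart in front of the work surface, level with it; the furniture and walls round the work are solid. World frame = base frame: x ahead of the robot, y to its left, z up, the work surface at z = 0. Lengths are in m, angles in rad, forces in N, time in s.
With the tool pointing down it reaches from about 0.35 to 0.85 m from the base axis. Payload 8.1 kg.
Tool frame: the origin (TCP) lies at the very end of the fingers, on their centre line; the grasp point (between the pads) lies 19 mm behind it; z points along the fingers, y is the direction in which the jaws open and shut (so a half turn about z gives the same grasp; the last joint's range is limited). The gripper opens to 93 mm and grips with 3 to 60 N. Pads are 15 mm wide; open, the fingers measure 128 mm over their backs; the gripper's body (75 mm by 188 mm) begins 65 mm behind the grasp point.
Start: joints at [-1.27, 0.13, 1.488, -0, 1.523, -0.085], TCP at [0.226, -0.556, 0.219] pointing down, gripper open.
Joint ranges: [-2.96, 2.96], [-0.89, 2.26], [0.02, 2.5], [-1.34, 4.48], [0, 2.73], [-2.66, 2.66]. Speed limits (rad/s): [2.39, 2.39, 2.79, 3.14, 3.14, 3.14].

### API

Orientations are given as a 3x3 rotation matrix whose columns are the frame's x, y, z axes.
In Python, from station import manip, cams gives the robot as it stands.
- The arm moves only by the tool jog_arm, never from a script. Its arguments are lists of equal length, an entry for each row: "turn": the turn, a rotation vector about the tool's x, y, z in degrees, a list of three; "delta_pos": the shift along the tool's x, y, z in cm, a list of three; "fingers": the opening in per cent of the stroke, from 0 (shut) to 100 (fully open). In form: {"turn": [[ax, ay, az], ...], "delta_pos": [[tx, ty, tz], ...], "fingers": [fingers, ...]}. A call has 1 to 10 rows; each row is the pose to reach, as a shift and turn from the pose commanded when the call began, along the tool's axes at that moment; what a row does not reach only later rows make up. A row lasts 1/12 s, in which the tool goes at most 41.7 mm and 7.16 degrees, less where a joint would pass 70% of its speed; a pose out of reach is approached as far as the arm can. A call with a gripper value outside its range is refused whole. The fingers move at their own pace and stop on an object; the grip force is fixed at half the most. Time passes only in rows, so rows that repeat a pose let the fingers close. It gives the time, the measured TCP pose, the force and the opening at its end, in the units of the state.
- manip.state(): the state, without advancing time (a new reading comes with each control period).
- cams.get_image(name): name is "side" or "top" or "wrist"; returns (picture, depth): 480x640x3 uint8, red, green, blue; 480x640 float32, m along the optical axis (not along the pixel's ray), 0 where there is no reading.
- cams.calibration(name): a dict with "fovy" (degrees; the focal length in pixels is half the picture's height over the tangent of half this angle, whatever the lens; pixels are square), "cx", "cy" (the principal point, pixels), "R" (3x3) and "t" (3): a world point X has camera coordinates R X + t; the wrist camera has in their place "T_tool_cam" (4x4, takes a point from camera to tool coordinates, whose origin is the TCP and whose axes are the flange's). Camera axes: x right, y down, z forward; pixel columns grow to the right and rows downward; lengths in m; the calibration is good to about 2 mm. A picture is of the moment at which its call begins: read the wrist's pose just before it. calibration takes no time and is no camera call.
- manip.finish_job(): hands the job in, once; it reports no verdict.
The state is a dict: "t": time; "joint_positions": joint angles; "joint_vel": joint speeds; "effort": joint torques, N m; "eef_pos": TCP position; "orientation": TCP orientation; "wrist_force": force on the tool from outside, world axes, zero at the start; "wrist_torque": the same for the moment, N m; "finger_gap": opening from 0.0 (shut) to 1.0 (fully open).
Only numpy, scipy, OpenCV 4.12 (cv2) and the standard library are available. Lean on these libraries where they do the work, as an engineer would, in place of code of your own. Each camera call takes 0.05 s, during which the arm holds its last target.

## Working session

There is one attempt and no reset: what is moved stays moved. The work goes in short steps, Python scripts to look and compute and a tool call to move; the robot and the scene stay as the last step left them, time stands still between calls to the robot, and variables do not carry over. Pictures are saved under pics/ and viewed, and the job is handed in when it is done.

Besides the shell and the picture viewer there is one more tool, called after "Call:" as name(argument=value, ...) on one line, values as JSON. jog_arm: Moves the arm, as the interface text tells. Its arguments: {"type":"object","properties":{"turn":{"type":"array","items":{"type":"array","items":{"type":"number"}}},"delta_pos":{"type":"array","items":{"type":"array","items":{"type":"number"}}},"fingers":{"type":"array","items":{"type":"number"}}},"required":["turn","delta_pos","fingers"]}

```bash
ls; mkdir -p pics
python3 - <<'E'
from station import manip, cams
import cv2, numpy as np
s=manip.state(); print({k:np.round(v,3).tolist() for k,v in s.items()})
for n in ["side","top","wrist"]:
    im,d=cams.get_image(n); cv2.imwrite(f"pics/{n}0.png",im[:,:,::-1]); np.save(f"pics/{n}0_d.npy",d); np.save(f"pics/{n}0_i.npy",im)
    c=cams.calibration(n); print(n,{k:np.round(v,4).tolist() for k,v in c.items()}, (d>0).mean())
E
```

```text
pics
{'t': 0.0, 'joint_positions': [-1.27, 0.131, 1.489, 0.0, 1.523, -0.085], 'joint_vel': [0.001, -0.002, -0.0, 0.0, 0.0, 0.0], 'effort': [0.001, -55.984, -49.176, 0.077, 0.035, -0.0], 'eef_pos': [0.226, -0.555, 0.218], 'orientation': [[0.927, 0.376, -0.001], [0.376, -0.927, 0.002], [0.0, -0.002, -1.0]], 'wrist_force': [0.382, -0.196, -0.42], 'wrist_torque': [-0.036, 0.008, 0.028], 'finger_gap': 1.001}
side {'fovy': 44.7698, 'cx': 320.6881, 'cy': 232.5533, 'R': [[-0.6111, -0.7915, 0.0079], [-0.3531, 0.2637, -0.8977], [0.7084, -0.5513, -0.4406]], 't': [0.4841, 0.208, 1.5415]} 0.9959928385416666
top {'fovy': 56.0445, 'cx': 316.1349, 'cy': 243.2019, 'R': [[0.0067, -0.9998, 0.019], [-0.9954, -0.0085, -0.0959], [0.096, -0.0183, -0.9952]], 't': [0.191, 0.4963, 1.2231]} 0.9960026041666666
wrist {'fovy': 68.3275, 'cx': 317.9874, 'cy': 236.6489, 'T_tool_cam': [[-0.0001, -0.9663, -0.2574, 0.071], [1.0, -0.0002, 0.0004, -0.0002], [-0.0005, -0.2574, 0.9663, -0.1661], [0.0, 0.0, 0.0, 1.0]]} 0.9959342447916667
```

View pics/top0.png

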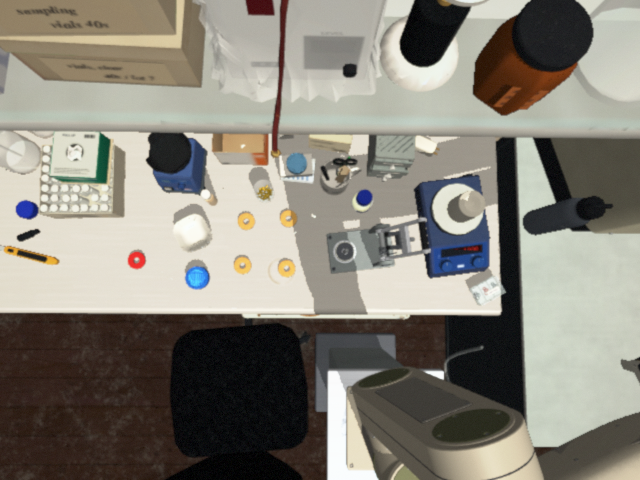

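View pics/side0.png

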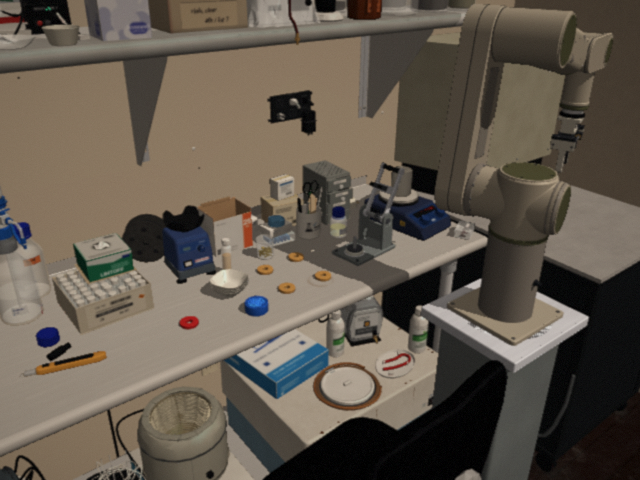

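View pics/wrist0.png

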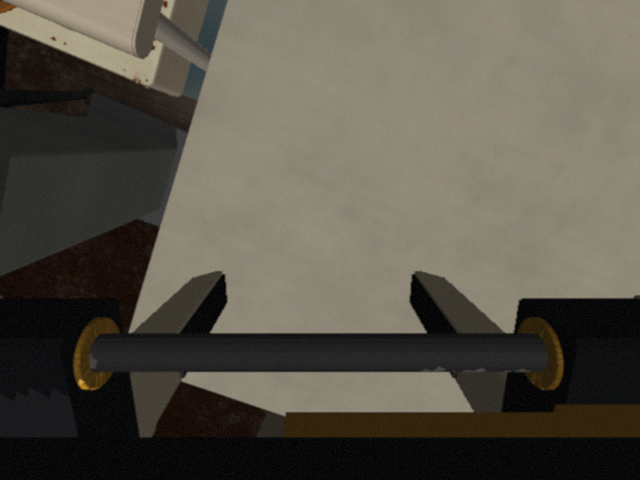

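Run:
```python
import cv2, numpy as np
im=cv2.imread("pics/top0.png")
c=im[150:310,110:510]; cv2.imwrite("pics/topc.png",cv2.resize(c,None,fx=2,fy=2,interpolation=cv2.INTER_CUBIC))
c=im[190:290,220:420]; cv2.imwrite("pics/topc2.png",cv2.resize(c,None,fx=4,fy=4,interpolation=cv2.INTER_CUBIC))
im=cv2.imread("pics/side0.png")
c=im[140:340,170:470]; cv2.imwrite("pics/sidec.png",cv2.resize(c,None,fx=2.6,fy=2.6,interpolation=cv2.INTER_CUBIC))
```

```text
(no output)
```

View pics/topc2.png

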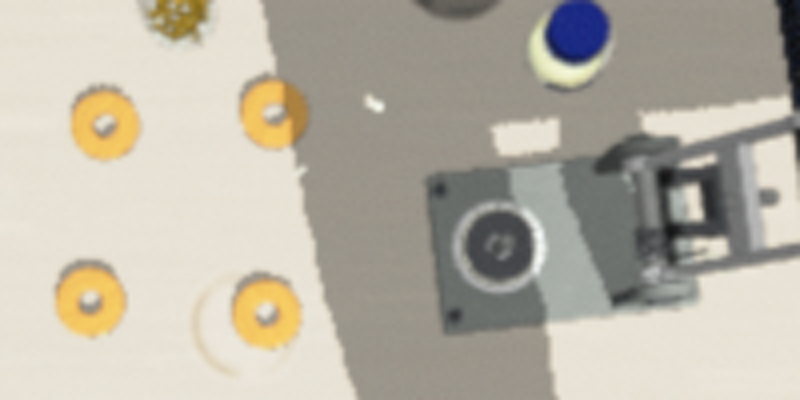

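View pics/sidec.png

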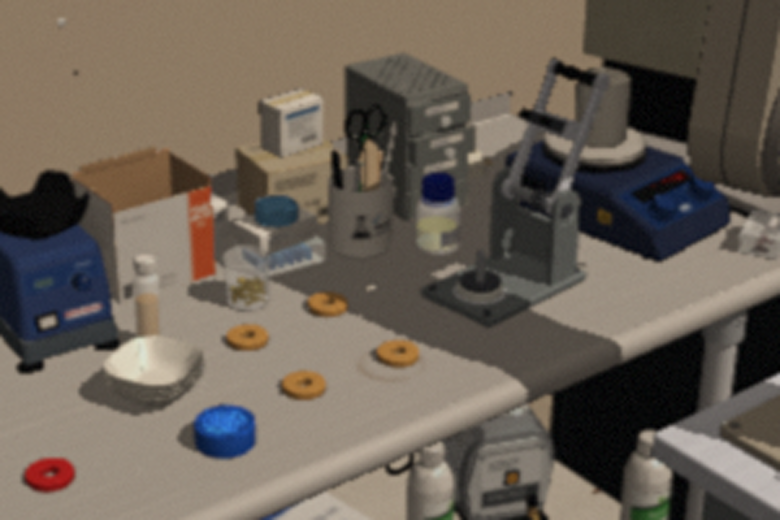

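View pics/topc.png

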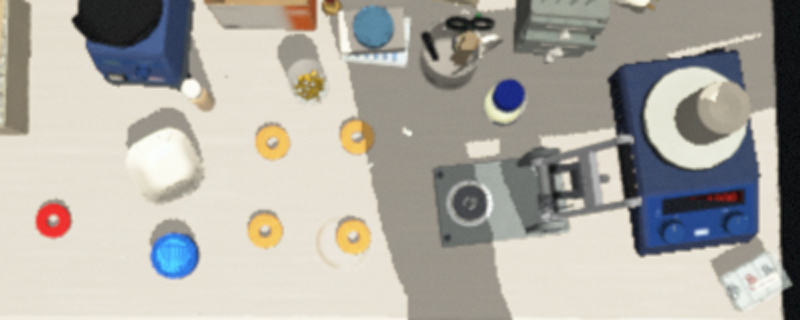

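```bash
cat > h.py <<'E'
import numpy as np, cv2
from station import manip, cams
def cal(n):
    c=cams.calibration(n); f=240/np.tan(np.radians(c["fovy"]/2)); return c,f
def pts(n,d,T=None):
    c,f=cal(n); v,u=np.mgrid[:480,:640]
    P=np.stack([(u-c["cx"])/f*d,(v-c["cy"])/f*d,d],-1)
    if n=="wrist":
        M=np.array(c["T_tool_cam"]); P=P@M[:3,:3].T+M[:3,3]
        return P@T[:3,:3].T+T[:3,3]
    return (P-np.array(c["t"]))@np.array(c["R"])
def ray(n,u,v,z,T=None):
    c,f=cal(n); r=np.array([(u-c["cx"])/f,(v-c["cy"])/f,1.])
    if n=="wrist":
        M=T@np.array(c["T_tool_cam"]); o=M[:3,3]; w=M[:3,:3]@r
    else:
        R=np.array(c["R"]); o=-R.T@np.array(c["t"]); w=R.T@r
    return o+w*(z-o[2])/w[2]
def proj(n,X,T=None):
    c,f=cal(n)
    if n=="wrist":
        M=np.linalg.inv(T@np.array(c["T_tool_cam"])); p=M[:3,:3]@X+M[:3,3]
    else: p=np.array(c["R"])@X+np.array(c["t"])
    return f*p[0]/p[2]+c["cx"], f*p[1]/p[2]+c["cy"]
def tcp(s=None):
    s=s or manip.state(); T=np.eye(4); T[:3,:3]=s["orientation"]; T[:3,3]=s["eef_pos"]; return T
def snap(n,tag):
    T=tcp(); im,d=cams.get_image(n); cv2.imwrite(f"pics/{n}{tag}.png",im[:,:,::-1]); np.savez(f"pics/{n}{tag}.npz",im=im,d=d,T=T); return im,d,T
def brass(im):
    h=cv2.cvtColor(im,cv2.COLOR_RGB2HSV); return ((h[...,0]>10)&(h[...,0]<26)&(h[...,1]>110)&(h[...,2]>70)).astype(np.uint8)
E
python3 - <<'E'
from h import *
for n in ["top","side"]:
    im=np.load(f"pics/{n}0_i.npy"); d=np.load(f"pics/{n}0_d.npy"); P=pts(n,d)
    m=brass(im); k,l,st,ce=cv2.connectedComponentsWithStats(m)
    for i in range(1,k):
        if st[i,4]>30 and d[l==i].min()>0:
            p=np.median(P[l==i],0)
            if n=="side" or (150<ce[i,1]<310): 
              print(n,i,st[i],ce[i].round(1),p.round(4), ray(n,*ce[i],0.01).round(4))
    if n=="top":
        print("table",P[240,310],P[280,200],P[200,220], "plate",P[260,335],P[236,372])
        print("pair",P[252,330:362].round(3).tolist())
        hb=P[180:320,320:440]; 
        for v,u in [(235,420),(225,425),(252,425),(250,345)]: print(v,u,P[v,u].round(3))
        def nm(name,u,v): print(name,P[v,u].round(3))
        nm("tape",197,276);nm("dish",190,232);nm("bottle",363,200);nm("vial?",207,196);nm("cup",264,190);nm("scale",437,250);nm("pens",335,175)
E
```

```text
top 39 [259 155   9  10  34] [264.3 158.3] [0.7191 0.3366 0.0751] [0.7363 0.3432 0.01  ]
top 43 [238 213  16  17 188] [245.6 220.8] [0.5566 0.3926 0.0114] [0.5572 0.3921 0.01  ]
top 44 [  4 246  55  19 305] [ 30.7 255. ] [0.4565 0.9729 0.0189] [0.4567 0.9788 0.01  ]
table [ 0.50613035  0.21169916 -0.00288806] [0.39123289 0.50934951 0.02813832] [0.61629486 0.46588826 0.00476627] plate [0.44917886 0.14214221 0.01544681] [0.51754353 0.0383578  0.01014997]
pair [[0.471, 0.156, 0.014], [0.472, 0.153, 0.012], [0.471, 0.15, 0.013], [0.471, 0.148, 0.013], [0.471, 0.145, 0.016], [0.471, 0.143, 0.023], [0.471, 0.14, 0.021], [0.47, 0.138, 0.029], [0.471, 0.135, 0.026], [0.47, 0.132, 0.031], [0.47, 0.129, 0.03], [0.471, 0.126, 0.027], [0.47, 0.124, 0.031], [0.471, 0.121, 0.027], [0.469, 0.12, 0.05], [0.468, 0.118, 0.06], [0.468, 0.116, 0.062], [0.468, 0.113, 0.064], [0.471, 0.107, 0.027], [0.47, 0.105, 0.034], [0.47, 0.102, 0.035], [0.471, 0.099, 0.027], [0.471, 0.096, 0.028], [0.471, 0.094, 0.031], [0.471, 0.091, 0.029], [0.472, 0.086, 0.014], [0.472, 0.084, 0.017], [0.472, 0.08, 0.009], [0.472, 0.078, 0.013], [0.472, 0.075, 0.013], [0.472, 0.072, 0.01], [0.472, 0.069, 0.011]]
235 420 [ 0.494 -0.037  0.249]
225 425 [ 0.516 -0.047  0.253]
252 425 [ 0.454 -0.045  0.257]
250 345 [0.473 0.119 0.069]
tape [0.402 0.519 0.025]
dish [0.523 0.542 0.024]
bottle [0.601 0.075 0.102]
vial? [0.605 0.477 0.116]
cup [0.642 0.341 0.026]
scale [ 0.474 -0.125  0.074]
pens [0.691 0.142 0.009]
side 3 [295  33   5  11  35] [297.1  37.9] [0.5597 0.2633 0.6499] [ 4.4195 -2.4909  0.01  ]
side 18 [260 247  11   8  38] [264.4 250.2] [0.6185 0.3527 0.0309] [0.6533 0.3294 0.01  ]
side 20 [288 252  16  10 125] [295.5 256.5] [0.5633 0.2735 0.009 ] [0.5616 0.2756 0.01  ]
side 26 [315 271  16  10 134] [322.7 275.5] [0.4228 0.2771 0.009 ] [0.4211 0.2791 0.01  ]
```

Call:
jog_arm(turn=[[0, 0, -7], [0, 0, -14], [0, 0, -21], [0, 0, -28], [0, 0, -35], [0, 0, -42], [0, 0, -49], [0, 0, -56], [0, 0, -63], [0, 0, -70]], delta_pos=[[2, -1, -4], [5, -3, -8], [8, -6, -11], [11.5, -8, -13], [15, -10, -15], [18, -13, -16], [21, -16, -16], [24, -19, -16], [27, -22, -16], [29.5, -25, -16]], fingers=[100, 100, 100, 100, 100, 100, 100, 100, 100, 100])

```text
t: 0.98
eef_pos: [0.3948, -0.2404, 0.3784]
orientation: [[-0.042, 0.999, 0.0], [0.999, 0.042, -0.0], [-0.0, 0.0, -1.0]]
wrist_force: [0.4, -1.1, 0.2]
finger_gap: 0.997
```

Call:
jog_arm(turn=[[0, 0, -4], [0, 0, -4], [0, 0, -4], [0, 0, -4], [0, 0, -4], [0, 0, -4], [0, 0, -4], [0, 0, -4], [0, 0, -4], [0, 0, -4]], delta_pos=[[4, 1, 0], [8, 2, 0], [12, 3, 0], [16, 4, 1], [20, 5, 1], [24, 6, 2], [28, 7, 2], [32, 8, 2], [36, 8, 2], [38, 8, 2]], fingers=[100, 100, 100, 100, 100, 100, 100, 100, 100, 100])

```text
t: 1.82
eef_pos: [0.4596, 0.1444, 0.3576]
orientation: [[-0.109, 0.994, -0.001], [0.994, 0.109, 0.001], [0.001, -0.001, -1.0]]
wrist_force: [0.4, -0.5, -1.1]
finger_gap: 1.001
```

Run:
```python
from h import *
im,d,T=snap("wrist","1"); print(manip.state()["t"],T.round(3).tolist())
snap("top","1"); snap("side","1")
```

```text
1.8667 [[-0.109, 0.994, -0.001, 0.46], [0.994, 0.109, 0.001, 0.144], [0.001, -0.001, -1.0, 0.358], [0.0, 0.0, 0.0, 1.0]]
```

View pics/wrist1.png

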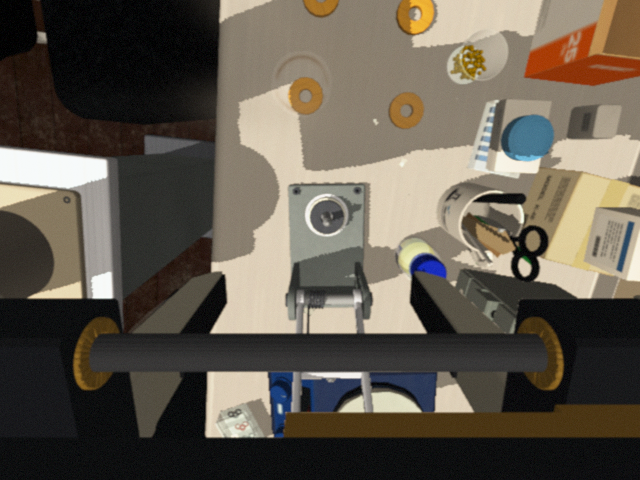

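Run:
```python
from h import *
f=np.load("pics/wrist1.npz"); im,d,T=f["im"],f["d"],f["T"]; P=pts("wrist",d,T)
print("table z",P[150,250],P[160,400],P[20,370])
m=brass(im); k,l,st,ce=cv2.connectedComponentsWithStats(m)
for i in range(1,k):
    if st[i,4]>150: 
        (c,r)=cv2.minEnclosingCircle(np.argwhere(l==i)[:,::-1].astype(np.float32))
        print(st[i],ce[i].round(1),np.round(c,1),round(r,1),np.median(P[l==i],0).round(4),ray("wrist",*c,0.009,T=T).round(4))
# plate edges via color
g=cv2.cvtColor(im,cv2.COLOR_RGB2GRAY)
big=cv2.resize(im[170:310,270:390],None,fx=5,fy=5,interpolation=cv2.INTER_CUBIC); cv2.imwrite("pics/press1.png",big[:,:,::-1])
big=cv2.resize(im[0:140,270:450],None,fx=4,fy=4,interpolation=cv2.INTER_CUBIC); cv2.imwrite("pics/rings1.png",big[:,:,::-1])
```

```text
table z [ 3.54982205e-01  1.94325782e-01 -1.96496641e-04] [5.71857614e-01 2.03958660e-01 1.51531298e-04] [ 5.02296104e-01  3.77957825e-01 -2.05884890e-04]
[303   0  36  17 452] [320.6   6.9] [320.5   0.5] 17.5 [0.4364 0.3831 0.0096] [0.4352 0.3902 0.009 ]
[396   0  39  35 989] [414.6  15.8] [416.4  15.1] 21.0 [0.5583 0.3857 0.0096] [0.5601 0.3872 0.009 ]
[ 529    0  111   60 2755] [613.9  30.6] [585.7  29.5] 61.0 [0.816  0.3891 0.0254] [0.7821 0.3947 0.009 ]
[557  41  22  26 169] [568.2  52.6] [567.5  53.5] 16.3 [0.7201 0.3442 0.0863] [0.7668 0.3644 0.009 ]
[451  45  35  35 621] [469.3  62.1] [467.5  62.4] 19.1 [0.6348 0.3353 0.0236] [0.6377 0.3395 0.009 ]
[288  77  35  37 872] [305.1  95.1] [305.5  95.1] 18.4 [0.427  0.2754 0.0098] [0.4275 0.2755 0.009 ]
[389  92  35  37 881] [405.9 110.1] [406.1 110.2] 18.5 [0.5666 0.2712 0.0098] [0.5669 0.2712 0.009 ]
[463 214  53  43 693] [489.7 236.8] [489.  233.5] 29.4 [0.6766 0.1262 0.1003] [0.7207 0.1121 0.009 ]
[  73  318   45   72 1309] [ 89.7 354.4] [ 96. 354.] 37.3 [0.4092 0.1686 0.4597] [ 0.1232 -0.1604  0.009 ]
[538 319  26  71 642] [553.  357.8] [545.5 354. ] 35.8 [0.5036 0.1792 0.4614] [ 0.8609 -0.0789  0.009 ]
[ 284  405  356   32 8386] [470.8 423.2] [461.5 421. ] 178.1 [0.4851 0.1693 0.4706] [ 0.7516 -0.2245  0.009 ]
```

View pics/press1.png

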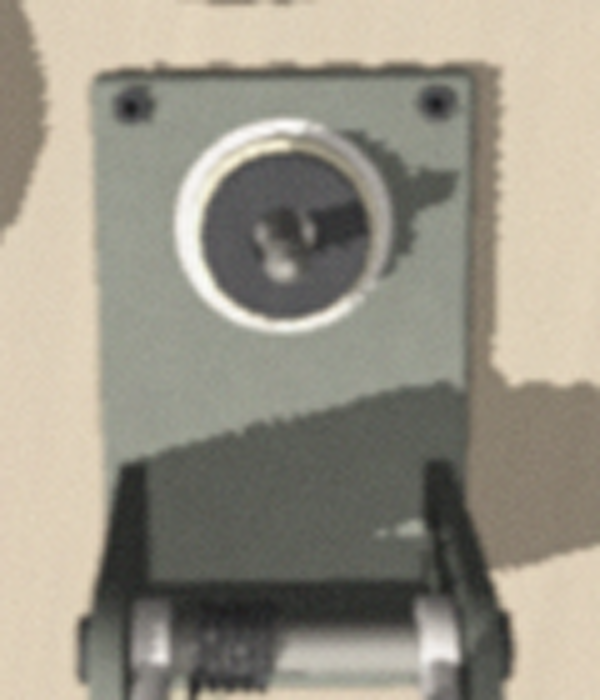

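View pics/rings1.png

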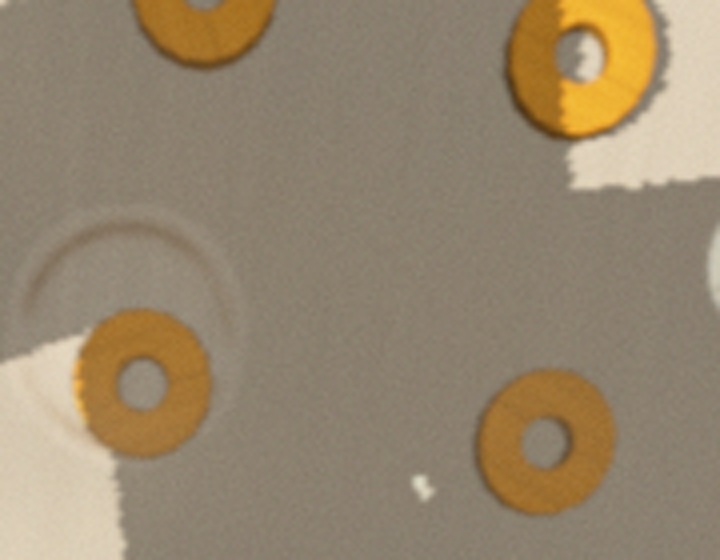

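Run:
```python
from h import *
f=np.load("pics/wrist1.npz"); im,d,T=f["im"],f["d"],f["T"]; P=pts("wrist",d,T)
print("flange",ray("wrist",327.2,217,0.030,T).round(4),"tip",ray("wrist",326.6,223.5,0.068,T).round(4))
for n,a,b in [("corners",(290,184.5),(363.8,184.5)),("left",(289,184.5),(291.5,270)),("right",(364,184.5),(363.3,247))]:
    A=ray("wrist",*a,0.012,T);B=ray("wrist",*b,0.012,T); print(n,A.round(4),B.round(4),np.degrees(np.arctan2(*(B-A)[1::-1])).round(2),np.linalg.norm(A-B).round(4))
print(proj("wrist",T[:3,3]+0,T), [proj("wrist",T[:3,3]+T[:3,:3]@np.array([0,y,0]),T) for y in (-.0465,.0465)])
for v in range(214,228,2): print([P[v,u].round(3).tolist() for u in range(322,332,2)])
# hinge/lever arms
for v in (292,300,310,322): print(v,[P[v,u].round(3).tolist() for u in (300,320,345,362)])
```

```text
flange [0.4754 0.1149 0.03  ] tip [0.4738 0.1138 0.068 ]
corners [0.4174 0.1528 0.012 ] [0.5231 0.1644 0.012 ] 6.26 0.1063
left [0.416  0.1527 0.012 ] [0.4313 0.0228 0.012 ] -83.27 0.1307
right [0.5234 0.1645 0.012 ] [0.5357 0.0714 0.012 ] -82.48 0.0939
(np.float64(318.27482032451474), np.float64(288.1910550291783)) [(np.float64(226.31458553669805), np.float64(288.18870358591005)), (np.float64(410.2478976754847), np.float64(288.19340680083366))]
[[0.468, 0.115, 0.014], [0.47, 0.119, 0.032], [0.473, 0.12, 0.036], [0.476, 0.12, 0.033], [0.48, 0.116, 0.01]]
[[0.468, 0.115, 0.028], [0.47, 0.119, 0.047], [0.473, 0.12, 0.05], [0.475, 0.12, 0.048], [0.479, 0.118, 0.035]]
[[0.468, 0.115, 0.04], [0.47, 0.119, 0.059], [0.473, 0.12, 0.06], [0.475, 0.12, 0.062], [0.478, 0.118, 0.051]]
[[0.469, 0.108, 0.02], [0.47, 0.117, 0.062], [0.473, 0.118, 0.065], [0.475, 0.118, 0.066], [0.478, 0.118, 0.062]]
[[0.469, 0.106, 0.028], [0.47, 0.115, 0.066], [0.473, 0.116, 0.069], [0.475, 0.116, 0.068], [0.478, 0.116, 0.064]]
[[0.469, 0.104, 0.03], [0.471, 0.112, 0.064], [0.473, 0.113, 0.069], [0.476, 0.113, 0.068], [0.479, 0.112, 0.062]]
[[0.47, 0.101, 0.03], [0.472, 0.101, 0.03], [0.474, 0.109, 0.063], [0.478, 0.102, 0.031], [0.481, 0.102, 0.03]]
292 [[0.449, 0.033, 0.113], [0.474, 0.034, 0.11], [0.514, 0.007, 0.039], [0.525, 0.044, 0.12]]
300 [[0.45, 0.025, 0.12], [0.475, 0.025, 0.114], [0.506, 0.029, 0.116], [0.526, 0.034, 0.12]]
310 [[0.451, 0.017, 0.131], [0.483, -0.045, -0.0], [0.523, -0.041, -0.0], [0.528, 0.021, 0.123]]
322 [[0.453, 0.01, 0.147], [0.485, -0.067, -0.0], [0.526, -0.062, -0.001], [0.525, 0.018, 0.147]]
```

Call:
jog_arm(turn=[[0, 0, 0], [0, 0, 0], [0, 0, 0], [0, 0, 0], [0, 0, 0], [0, 0, 0], [0, 0, 0], [0, 0, 0]], delta_pos=[[2, -0.3, 3.5], [4, -0.6, 7], [6, -0.8, 10.5], [8, -1.1, 14], [10, -1.4, 17.5], [12, -1.7, 21], [13.6, -1.9, 24], [13.6, -1.9, 25.8]], fingers=[100, 100, 100, 100, 100, 100, 100, 100])

```text
t: 2.63
eef_pos: [0.4247, 0.2734, 0.0963]
orientation: [[-0.107, 0.994, -0.004], [0.994, 0.107, -0.002], [-0.001, -0.004, -1.0]]
wrist_force: [0.2, -0.2, -0.9]
finger_gap: 1.0
```

```bash
cat >> h.py <<'E'
def rings(tag,z=0.010,roi=None,n="wrist"):
    f=np.load(f"pics/{n}{tag}.npz"); im,d,T=f["im"],f["d"],f["T"]; P=pts(n,d,T)
    k,l,st,ce=cv2.connectedComponentsWithStats(brass(im))
    for i in range(1,k):
        if st[i,4]>400 and st[i,4]<40000:
            cs,h=cv2.findContours((l==i).astype(np.uint8),cv2.RETR_CCOMP,cv2.CHAIN_APPROX_NONE)
            o=max(cs,key=cv2.contourArea); e=cv2.fitEllipse(o)
            hs=[c for j,c in enumerate(cs) if h[0][j][3]>=0 and cv2.contourArea(c)>30]
            zz=np.median(P[l==i][:,2])
            print(st[i].tolist(),"ell",np.round(e[0],1),np.round(e[1],1),"z",zz.round(4),"outer",ray(n,*e[0],zz,T).round(4),
              "hole",[(np.round(cv2.fitEllipse(c)[0],1), (ray(n,*cv2.fitEllipse(c)[0],zz,T)).round(4)) for c in hs if len(c)>5])
def w2t(T,p):  # world point -> shift in tool axes, cm
    return (T[:3,:3].T@(np.array(p)-T[:3,3])*100).round(2)
E
python3 - <<'E'
from h import *
im,d,T=snap("wrist","2"); print(T.round(4).tolist())
rings("2")
E
```

```text
[[-0.1066, 0.9943, -0.0041, 0.4247], [0.9943, 0.1066, -0.0015, 0.2734], [-0.0011, -0.0042, -1.0, 0.0963], [0.0, 0.0, 0.0, 1.0]]
[318, 22, 73, 80, 4023] ell [353.9  61.2] [71.  79.3] z 0.0098 outer [0.4344 0.3974 0.0098] hole [(array([353.4,  63. ]), array([0.4343, 0.3963, 0.0098]))]
[498, 57, 75, 76, 3903] ell [534.6  94.8] [67.9 80.9] z 0.0098 outer [0.5567 0.3899 0.0098] hole [(array([534.5,  96.1]), array([0.5569, 0.389 , 0.0098]))]
[600, 154, 40, 63, 1482] ell [623.3 187.4] [38.9 60.7] z 0.0364 outer [0.6125 0.3373 0.0364] hole []
[291, 207, 64, 63, 2800] ell [322. 238.] [61.5 63.1] z 0.0099 outer [0.4268 0.2765 0.0099] hole [(array([321.9, 238. ]), array([0.4268, 0.2764, 0.0099]))]
[474, 231, 65, 62, 2738] ell [505.4 261.6] [59.4 64.5] z 0.0099 outer [0.5658 0.273  0.0099] hole [(array([505.1, 262. ]), array([0.5656, 0.2727, 0.0099]))]
[73, 325, 33, 65, 615] ell [ 91.3 359.1] [32.4 59.6] z 0.2003 outer [0.3767 0.2978 0.2003] hole []
[540, 325, 24, 65, 449] ell [534.6 352.2] [47.9 76.6] z 0.2006 outer [0.4642 0.3091 0.2006] hole []
```

View pics/wrist2.png

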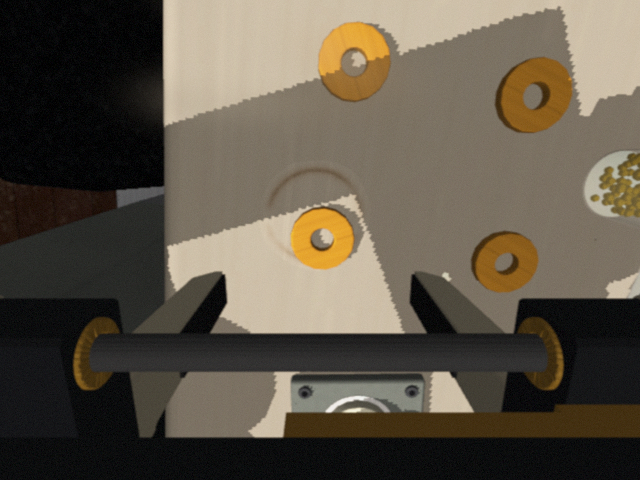

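Call:
jog_arm(turn=[[0, 0, 0], [0, 0, 0]], delta_pos=[[0, 0, 0], [0, 0, 0]], fingers=[100, 100])

```text
t: 2.85
eef_pos: [0.4279, 0.2727, 0.1012]
orientation: [[-0.105, 0.994, 0.001], [0.994, 0.105, -0.0], [-0.0, 0.001, -1.0]]
wrist_force: [-0.0, -0.8, 0.4]
finger_gap: 1.001
```

Call:
jog_arm(turn=[[0, 0, 0], [0, 0, 0], [0, 0, 0], [0, 0, 0], [0, 0, 0], [0, 0, 0], [0, 0, 0], [0, 0, 0]], delta_pos=[[0.4, -0.1, 3.5], [0.4, -0.1, 7], [0.4, -0.1, 9], [0.4, -0.1, 9.7], [0.4, -0.1, 9.7], [0.4, -0.1, 9.7], [0.4, -0.1, 9.7], [0.4, -0.1, 9.7]], fingers=[100, 100, 80, 80, 30, 30, 30, 30])

```text
t: 3.52
eef_pos: [0.4275, 0.2783, 0.0057]
orientation: [[-0.106, 0.994, 0.004], [0.994, 0.106, 0.002], [0.001, 0.004, -1.0]]
wrist_force: [0.0, -0.2, -0.5]
finger_gap: 0.62
```

Call:
jog_arm(turn=[[0, 0, 0], [0, 0, 0], [0, 0, 0], [0, 0, 0]], delta_pos=[[0, 0, 0], [0, 0, 0], [0, 0, 0], [0, 0, 0]], fingers=[20, 20, 20, 20])

```text
t: 3.85
eef_pos: [0.4266, 0.278, 0.0046]
orientation: [[-0.107, 0.994, 0.002], [0.994, 0.107, 0.001], [0.001, 0.002, -1.0]]
wrist_force: [-1.1, -0.8, 7.2]
finger_gap: 0.494
```

Call:
jog_arm(turn=[[0, 0, 0], [0, 0, 0], [0, 0, 0], [0, 0, 0], [0, 0, 0], [0, 0, 0], [0, 0, 0], [0, 0, 0], [0, 0, 0], [0, 0, 0]], delta_pos=[[0, 0, -3], [0, 0, -6.5], [-3, 0.4, -10], [-6.5, 1, -10.5], [-10, 1.7, -10.5], [-13, 2.3, -10.5], [-15.5, 2.9, -10.5], [-16.7, 2.9, -10.5], [-16.7, 2.9, -10.5], [-16.7, 2.9, -10.5]], fingers=[20, 20, 20, 20, 20, 20, 20, 20, 20, 20])

```text
t: 4.68
eef_pos: [0.4718, 0.1145, 0.1081]
orientation: [[-0.105, 0.994, -0.001], [0.994, 0.105, 0.0], [0.001, -0.001, -1.0]]
wrist_force: [0.4, 0.3, -1.8]
finger_gap: 0.492
```

Run:
```python
from h import *
im,d,T=snap("wrist","3"); print(T.round(4).tolist(), manip.state()["finger_gap"])
rings("3")
cv2.imwrite("pics/w3c.png",cv2.resize(im[180:340,220:420],None,fx=4,fy=3.7,interpolation=cv2.INTER_CUBIC)[:,:,::-1])
```

```text
[[-0.1048, 0.9945, -0.0006, 0.4718], [0.9945, 0.1048, 0.0005, 0.1145], [0.0005, -0.0006, -1.0, 0.1081], [0.0, 0.0, 0.0, 1.0]] 0.49519325738110653
[449, 0, 72, 68, 3573] ell [483.   30.4] [67. 77.] z 0.0098 outer [0.5664 0.269  0.0098] hole [(array([483.6,  28.2]), array([0.5665, 0.2703, 0.0098]))]
[271, 247, 95, 87, 5883] ell [317.8 292.8] [87.5 95.2] z 0.1133 outer [0.4716 0.1143 0.1133] hole [(array([317.8, 294.3]), array([0.4717, 0.1135, 0.1133]))]
[193, 326, 15, 64, 448] ell [200.8 358.5] [15.5 58.9] z 0.2122 outer [0.4454 0.1414 0.2122] hole []
```

View pics/wrist3.png

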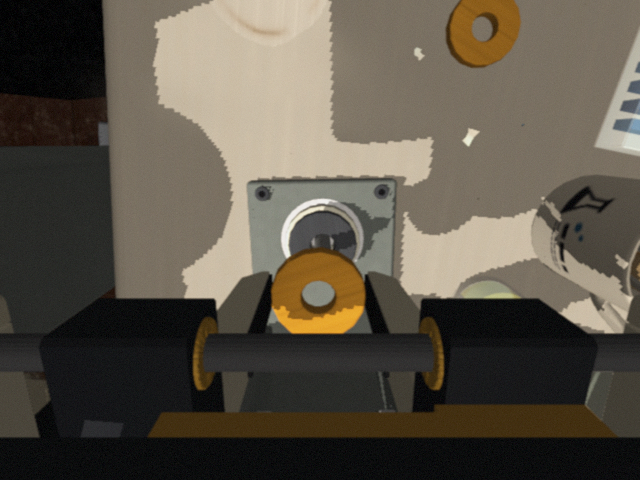

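View pics/w3c.png

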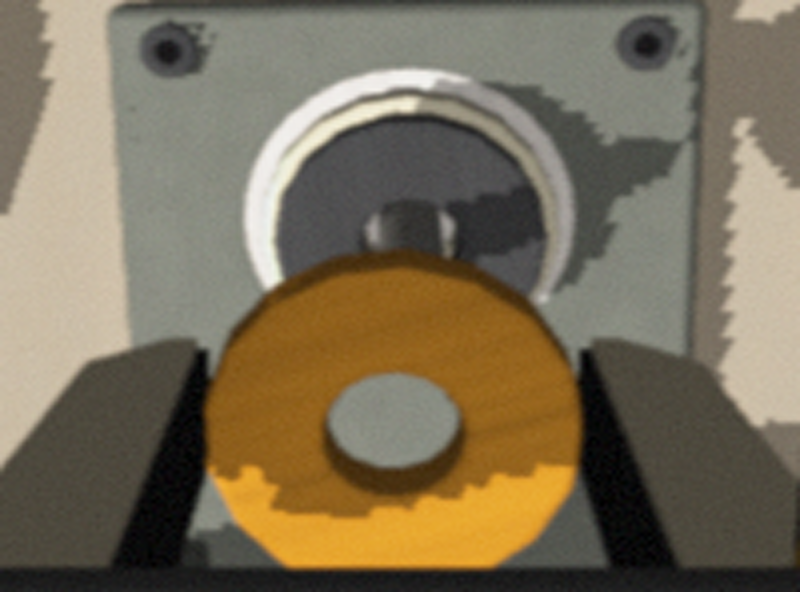

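Run:
```python
from h import *
from scipy.optimize import least_squares
for tag in ("1","3"):
    f=np.load(f"pics/wrist{tag}.npz"); im,d,T=f["im"],f["d"],f["T"]; P=pts("wrist",d,T).reshape(-1,3)
    near=np.hypot(P[:,0]-.474,P[:,1]-.1145)<.033
    q=P[near&(abs(P[:,2]-.03)<.0025)][:,:2]
    h=cv2.convexHull(q.astype(np.float32))[:,0]
    if tag=="3": h=h[h[:,1]>.115]
    r=least_squares(lambda p:np.hypot(h[:,0]-p[0],h[:,1]-p[1])-.0248,[.474,.1145],loss="soft_l1",f_scale=.0005)
    print(tag,len(q),"flange fit",r.x.round(4),np.abs(r.fun).mean().round(4))
    q=P[near&(P[:,2]>.0102)&(P[:,2]<.033)]; h=cv2.convexHull(q[q[:,2]>.0145][:,:2].astype(np.float32))[:,0]
    if tag=="3": h=h[h[:,1]>.115]
    r=least_squares(lambda p:np.hypot(h[:,0]-p[0],h[:,1]-p[1])-p[2],[.474,.1145,.028],loss="soft_l1",f_scale=.0005); print("outer",r.x.round(4))
    q=P[near&(P[:,2]>.04)&(P[:,2]<.06)&(np.hypot(P[:,0]-.474,P[:,1]-.1145)<.012)][:,:2]
    if len(q)>5:
        r=least_squares(lambda p:np.hypot(q[:,0]-p[0],q[:,1]-p[1])-.006,[.474,.1145],loss="soft_l1",f_scale=.0005); print("post",len(q),r.x.round(4))
```

```text
1 781 flange fit [0.4737 0.1146] 0.0004
outer [0.4737 0.1146 0.0277]
post 25 [0.4738 0.1144]
3 1994 flange fit [0.4743 0.1145] 0.0001
outer [0.474  0.1142 0.0282]
post 79 [0.4743 0.1145]
```

Call:
jog_arm(turn=[[0, 0, 0], [0, 0, 0], [0, 0, 0], [0, 0, 0]], delta_pos=[[0, 0.24, 1], [0, 0.24, 2.5], [0, 0.24, 2.5], [0, 0.24, 2.5]], fingers=[20, 20, 20, 20])

```text
t: 5.07
eef_pos: [0.473, 0.1156, 0.0817]
orientation: [[-0.108, 0.994, -0.003], [0.994, 0.108, -0.0], [0.0, -0.003, -1.0]]
wrist_force: [-0.2, 0.7, -1.8]
finger_gap: 0.493
```

Call:
jog_arm(turn=[[0, 0, 0], [0, 0, 0], [0, 0, 0], [0, 0, 0], [0, 0, 0]], delta_pos=[[-0.05, 0.08, 1.2], [-0.05, 0.08, 2.4], [-0.05, 0.08, 3.6], [-0.05, 0.08, 4.5], [-0.05, 0.08, 4.5]], fingers=[20, 20, 20, 20, 20])

```text
t: 5.48
eef_pos: [0.4738, 0.1146, 0.0354]
orientation: [[-0.106, 0.994, -0.003], [0.994, 0.106, 0.0], [0.001, -0.003, -1.0]]
wrist_force: [-0.2, 4.7, -5.0]
finger_gap: 0.496
```

Call:
jog_arm(turn=[[0, 0, 0], [0, 0, 0], [0, 0, 0], [0, 0, 0], [0, 0, 0], [0, 0, 0], [0, 0, 0]], delta_pos=[[0, 0, 0], [0, 0, 0], [0, 0, 0], [0, 0, -2], [0, 0, -5], [0, 0, -8], [0, 0, -8]], fingers=[70, 70, 70, 70, 80, 100, 100])

```text
t: 6.07
eef_pos: [0.4797, 0.1147, 0.1256]
orientation: [[-0.106, 0.994, 0.011], [0.994, 0.106, 0.001], [-0.0, 0.011, -1.0]]
wrist_force: [0.6, 0.9, 1.5]
finger_gap: 0.866
```

Run:
```python
from h import *
im,d,T=snap("wrist","4"); print(T.round(4).tolist())
rings("4")
for p in [(0.5662,0.2722,.1),(0.5662,.2722,.0045)]: print(w2t(T,p))
```

```text
[[-0.1062, 0.9943, 0.0107, 0.4797], [0.9943, 0.1062, 0.001, 0.1147], [-0.0001, 0.0107, -0.9999, 0.1256], [0.0, 0.0, 0.0, 1.0]]
[428, 0, 66, 72, 3327] ell [459.7  34.5] [63.2 75.1] z 0.0098 outer [0.5666 0.2709 0.0098] hole [(array([460.2,  34.9]), array([0.5669, 0.2707, 0.0098]))]
[278, 213, 64, 62, 2704] ell [308.8 243.1] [61.1 62.8] z 0.0399 outer [0.4738 0.1132 0.0399] hole [(array([309. , 245.1]), array([0.4741, 0.1117, 0.0399]))]
[598, 249, 42, 46, 942] ell [621.4 271.1] [22.8 57.1] z 0.0796 outer [0.6751 0.1267 0.0796] hole []
[14.74 10.24  2.67]
[14.75 10.14 12.22]
```

View pics/wrist4.png

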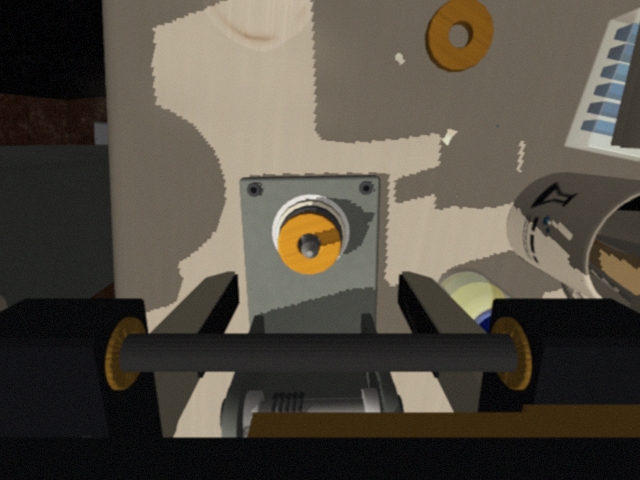

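Call:
jog_arm(turn=[[0, 0, 0], [0, 0, 0], [0, 0, 0], [0, 0, 0], [0, 0, 0], [0, 0, 0], [0, 0, 0]], delta_pos=[[3.2, 2, 0], [6.4, 4.2, 0.2], [9.6, 6.6, 1], [12.5, 9, 2], [14.7, 10.8, 4], [14.7, 10.8, 6], [14.7, 10.8, 6]], fingers=[85, 85, 85, 85, 85, 85, 85])

```text
t: 6.7
eef_pos: [0.5639, 0.2718, 0.052]
orientation: [[-0.108, 0.994, -0.008], [0.994, 0.108, -0.003], [-0.002, -0.008, -1.0]]
wrist_force: [-1.8, -0.9, -0.7]
finger_gap: 0.851
```

Run:
```python
from h import *
im,d,T=snap("wrist","5"); print(T.round(4).tolist())
rings("5"); print(w2t(T,(.5662,.272,.0045)))
```

```text
[[-0.1081, 0.9941, -0.008, 0.5639], [0.9941, 0.108, -0.0033, 0.2718], [-0.0025, -0.0083, -1.0, 0.052], [0.0, 0.0, 0.0, 1.0]]
[54, 0, 92, 60, 3558] ell [101.8  24.6] [62.9 92.3] z 0.0099 outer [0.4359 0.3898 0.0099] hole []
[289, 2, 88, 99, 5996] ell [332.2  51.2] [86.8 97.4] z 0.0099 outer [0.5581 0.39   0.0099] hole [(array([332.2,  53.5]), array([0.5583, 0.3889, 0.0099]))]
[424, 126, 79, 79, 3052] ell [463.2 165. ] [68.4 72.9] z 0.0229 outer [0.635  0.3392 0.0229] hole [(array([455.4, 192.3]), array([0.6338, 0.3242, 0.0229])), (array([444.7, 167.1]), array([0.6253, 0.337 , 0.0229])), (array([454.7, 159.6]), array([0.6298, 0.3415, 0.0229])), (array([469.3, 165.4]), array([0.6383, 0.3394, 0.0229])), (array([442.8, 152.2]), array([0.6227, 0.3447, 0.0229])), (array([456.8, 141.4]), array([0.629 , 0.351 , 0.0229]))]
[286, 225, 77, 72, 3787] ell [323.9 260.3] [71.  75.4] z 0.0099 outer [0.567  0.2726 0.0099] hole [(array([323.8, 260.7]), array([0.5669, 0.2724, 0.0099]))]
[0.01 0.27 4.75]
```

Call:
jog_arm(turn=[[0, 0, 0], [0, 0, 0], [0, 0, 0], [0, 0, 0], [0, 0, 0], [0, 0, 0], [0, 0, 0], [0, 0, 0], [0, 0, 0]], delta_pos=[[0, 0.1, 2], [0, 0.1, 4], [0, 0.1, 4.9], [0, 0.1, 4.9], [0, 0.1, 4.9], [0, 0.1, 4.9], [0, 0.1, 4.9], [0, 0.1, 4.9], [0, 0.1, 4.9]], fingers=[80, 75, 20, 20, 20, 20, 20, 20, 20])

```text
t: 7.5
eef_pos: [0.5687, 0.2723, 0.0104]
orientation: [[-0.106, 0.994, 0.001], [0.994, 0.106, 0.001], [0.0, 0.001, -1.0]]
wrist_force: [-4.0, -0.3, 6.2]
finger_gap: 0.299
```

Call:
jog_arm(turn=[[0, 0, 0], [0, 0, 0], [0, 0, 0], [0, 0, 0], [0, 0, 0], [0, 0, 0]], delta_pos=[[0, 0, -1], [0, 0, -2], [0, 0, -2], [0, 0, -2], [0, 0, -2], [0, 0, -2]], fingers=[85, 85, 85, 85, 85, 85])

```text
t: 8.0
eef_pos: [0.5679, 0.272, 0.029]
orientation: [[-0.106, 0.994, -0.0], [0.994, 0.106, -0.0], [-0.0, -0.0, -1.0]]
wrist_force: [0.1, 0.7, -0.8]
finger_gap: 0.676
```

Run:
```python
from h import *
im,d,T=snap("wrist","6"); print(T.round(4).tolist(),manip.state()["finger_gap"])
rings("6"); print(w2t(T,(.5662,.272,.0045)))
```

```text
[[-0.1064, 0.9943, -0.0004, 0.5679], [0.9943, 0.1064, -0.0002, 0.272], [-0.0001, -0.0005, -1.0, 0.029], [0.0, 0.0, 0.0, 1.0]] 0.722513216610995
[10, 0, 101, 52, 3467] ell [64.7 21.1] [ 53.1 101.1] z 0.0099 outer [0.4369 0.3846 0.0099] hole []
[275, 0, 100, 96, 6967] ell [324.3  43.4] [ 99.6 101.2] z 0.0098 outer [0.5583 0.3881 0.0098] hole [(array([324.7,  41.9]), array([0.5584, 0.3888, 0.0098]))]
[424, 123, 93, 89, 4178] ell [470.8 167.7] [79.7 82.6] z 0.0235 outer [0.6338 0.339  0.0235] hole [(array([454. , 200.3]), array([0.6291, 0.3227, 0.0235])), (array([462.5, 197.9]), array([0.633 , 0.3244, 0.0235])), (array([476.5, 176.4]), array([0.6374, 0.3353, 0.0235])), (array([451.5, 172. ]), array([0.6251, 0.336 , 0.0235])), (array([482.4, 160.1]), array([0.6386, 0.343 , 0.0235])), (array([462.2, 159.9]), array([0.629 , 0.3421, 0.0235])), (array([457.9, 147.4]), array([0.6258, 0.3476, 0.0235]))]
[275, 234, 85, 80, 4663] ell [316.8 273. ] [78.8 83.9] z 0.0099 outer [0.5669 0.2729 0.0099] hole [(array([316.5, 273.9]), array([0.5668, 0.2723, 0.0099]))]
[ 0.01 -0.16  2.45]
```

View pics/wrist6.png

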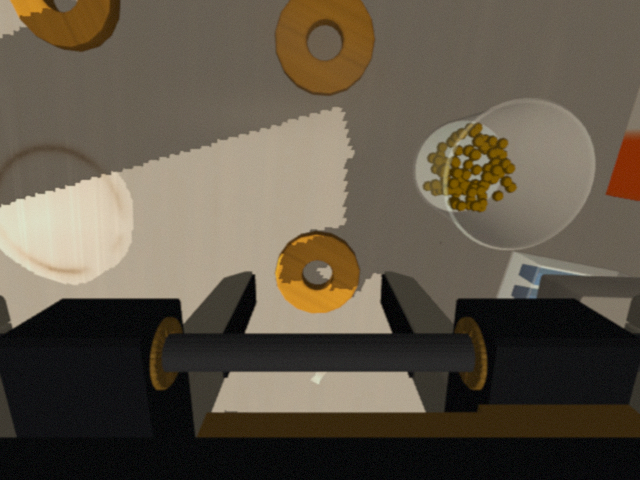

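Call:
jog_arm(turn=[[0, 0, 0], [0, 0, 0], [0, 0, 0], [0, 0, 0], [0, 0, 0], [0, 0, 0], [0, 0, 0], [0, 0, 0], [0, 0, 0], [0, 0, 0]], delta_pos=[[0.07, -0.1, 1.5], [0.07, -0.1, 2.5], [0.07, -0.1, 2.5], [0.07, -0.1, 2.5], [0.07, -0.1, 2.5], [0.07, -0.1, 2.5], [0.07, -0.1, 2.5], [0.07, -0.1, 2.5], [0.07, -0.1, 2.5], [0.07, -0.1, 2.5]], fingers=[75, 75, 70, 20, 20, 20, 20, 20, 20, 20])

```text
t: 8.88
eef_pos: [0.5675, 0.2729, 0.0048]
orientation: [[-0.106, 0.994, 0.001], [0.994, 0.106, 0.0], [0.0, 0.001, -1.0]]
wrist_force: [-0.0, -0.4, 2.6]
finger_gap: 0.505
```

Call:
jog_arm(turn=[[0, 0, 0], [0, 0, 0], [0, 0, 0], [0, 0, 0], [0, 0, 0], [0, 0, 0], [0, 0, 0], [0, 0, 0], [0, 0, 0], [0, 0, 0]], delta_pos=[[0, 0, -2], [0, 0, -5], [-1.5, -1, -8.5], [-4.5, -3, -10.5], [-7.5, -5.5, -10.5], [-10.5, -8, -10.5], [-13, -10, -10.5], [-14.7, -10.9, -10.5], [-14.7, -10.9, -10.5], [-14.7, -10.9, -10.5]], fingers=[20, 20, 20, 20, 20, 20, 20, 20, 20, 20])

```text
t: 9.72
eef_pos: [0.4742, 0.1144, 0.1094]
orientation: [[-0.104, 0.995, 0.001], [0.995, 0.104, 0.0], [0.0, 0.001, -1.0]]
wrist_force: [0.5, -0.0, -1.7]
finger_gap: 0.497
```

Run:
```python
from h import *
im,d,T=snap("wrist","7"); print(T.round(4).tolist(),manip.state()["finger_gap"])
rings("7"); print(w2t(T,(.4741,.1145,.047)))
```

```text
[[-0.1044, 0.9945, 0.0005, 0.4742], [0.9945, 0.1044, 0.0003, 0.1144], [0.0002, 0.0006, -1.0, 0.1094], [0.0, 0.0, 0.0, 1.0]] 0.5021429087725493
[271, 217, 95, 117, 7698] ell [317.5 280.1] [ 90.7 120. ] z 0.1143 outer [0.4731 0.1206 0.1143] hole [(array([318.7, 292.2]), array([0.4744, 0.1143, 0.1143])), (array([331.1, 268.9]), array([0.4791, 0.127 , 0.1143]))]
[191, 327, 16, 63, 426] ell [200.  358.4] [16.8 57.4] z 0.2137 outer [0.4475 0.1414 0.2137] hole []
[ 0.01 -0.01  6.24]
```

View pics/wrist7.png

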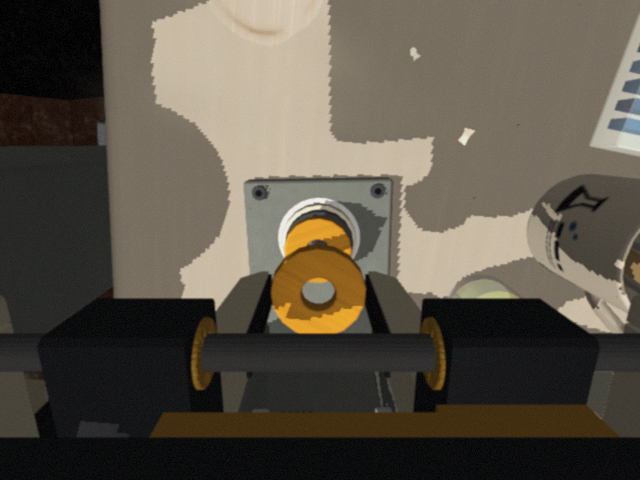

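Call:
jog_arm(turn=[[0, 0, 0], [0, 0, 0], [0, 0, 0], [0, 0, 0], [0, 0, 0], [0, 0, 0]], delta_pos=[[-0.03, 0, 1.2], [-0.03, 0, 2.4], [-0.03, 0, 3.6], [-0.03, 0, 4.8], [-0.03, 0, 6.2], [-0.03, 0, 6.2]], fingers=[20, 20, 20, 20, 20, 20])

```text
t: 10.27
eef_pos: [0.4721, 0.1148, 0.0431]
orientation: [[-0.107, 0.994, -0.005], [0.994, 0.107, -0.0], [0.0, -0.005, -1.0]]
wrist_force: [0.7, 0.7, -2.8]
finger_gap: 0.508
```

Call:
jog_arm(turn=[[0, 0, 0], [0, 0, 0], [0, 0, 0], [0, 0, 0], [0, 0, 0], [0, 0, 0], [0, 0, 0], [0, 0, 0], [0, 0, 0]], delta_pos=[[0, 0, 0], [0, 0, 0], [0, 0, 0], [0, 0, -2], [0, 0, -5], [0, 0, -9], [0, 0, -13], [0, 0, -17], [0, 0, -21]], fingers=[70, 70, 70, 70, 80, 85, 85, 85, 85])

```text
t: 11.02
eef_pos: [0.4741, 0.1146, 0.2603]
orientation: [[-0.106, 0.994, 0.002], [0.994, 0.106, 0.0], [0.0, 0.002, -1.0]]
wrist_force: [0.7, -0.6, 0.5]
finger_gap: 0.847
```

Run:
```python
from h import *
im,d,T=snap("wrist","8"); print(T.round(4).tolist(),manip.state()["finger_gap"])
rings("8"); print(w2t(T,(.49,-.06,.36)))
```

```text
[[-0.1063, 0.9943, 0.0017, 0.4741], [0.9943, 0.1063, 0.0002, 0.1146], [0.0, 0.0017, -1.0, 0.2603], [0.0, 0.0, 0.0, 1.0]] 0.8502334779184896
[475, 0, 47, 31, 832] ell [497.9  12.3] [29.7 43.2] z 0.0353 outer [0.6289 0.3266 0.0353] hole [(array([501.1,  11.8]), array([0.6319, 0.3273, 0.0353])), (array([495.7,   3.2]), array([0.6249, 0.334 , 0.0353]))]
[296, 189, 43, 44, 1356] ell [316.8 210.6] [42.5 43.4] z 0.0498 outer [0.473  0.1145 0.0498] hole [(array([317.1, 211.2]), array([0.4734, 0.1138, 0.0498]))]
[502, 211, 67, 46, 1205] ell [536.4 234. ] [29.4 64.9] z 0.1072 outer [0.678  0.125  0.1072] hole [(array([523.5, 234.8]), array([0.6663, 0.123 , 0.1072]))]
[109, 319, 36, 71, 994] ell [128.9 353.7] [33.8 63. ] z 0.3626 outer [0.4322 0.1398 0.3626] hole []
[508, 322, 20, 68, 489] ell [512.4 358.2] [26.2 61.3] z 0.3647 outer [0.5091 0.1483 0.3647] hole []
[243, 405, 397, 32, 6589] ell [507.7 421.9] [ 26.7 627. ] z 0.3732 outer [0.5056 0.1405 0.3732] hole [(array([604.6, 426.9]), array([0.5234, 0.1412, 0.3732])), (array([506.1, 424.2]), array([0.5054, 0.1399, 0.3732])), (array([328.3, 418.5]), array([0.4732, 0.1378, 0.3732]))]
[-17.53  -0.26  -9.97]
```

View pics/wrist8.png

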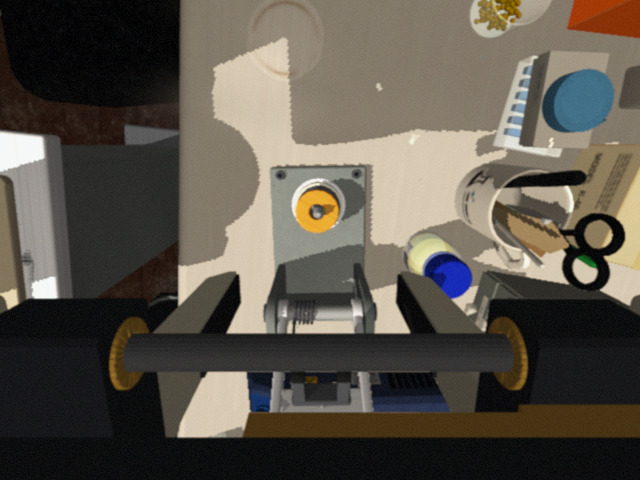

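Call:
jog_arm(turn=[[0, 0, 0], [0, 0, 0], [0, 0, 0], [0, 0, 0], [0, 0, 0], [0, 0, 0], [0, 0, 0], [0, 0, 0]], delta_pos=[[0, 0, -4], [-1, 0, -8], [-4, 0, -10], [-8, -0.1, -10], [-12, -0.2, -10], [-16, -0.3, -10], [-17.5, -0.3, -10], [-17.5, -0.3, -10]], fingers=[85, 85, 85, 85, 85, 85, 85, 85])

```text
t: 11.73
eef_pos: [0.49, -0.0631, 0.3576]
orientation: [[-0.102, 0.995, 0.001], [0.995, 0.102, -0.001], [-0.001, 0.001, -1.0]]
wrist_force: [0.2, 0.9, 0.4]
finger_gap: 0.846
```

Run:
```python
from h import *
im,d,T=snap("wrist","9"); print(T.round(4).tolist(),manip.state()["finger_gap"])
```

```text
[[-0.1019, 0.9948, 0.0008, 0.49], [0.9948, 0.1019, -0.0012, -0.0631], [-0.0013, 0.0006, -1.0, 0.3576], [0.0, 0.0, 0.0, 1.0]] 0.8506073358305504
```

View pics/wrist9.png

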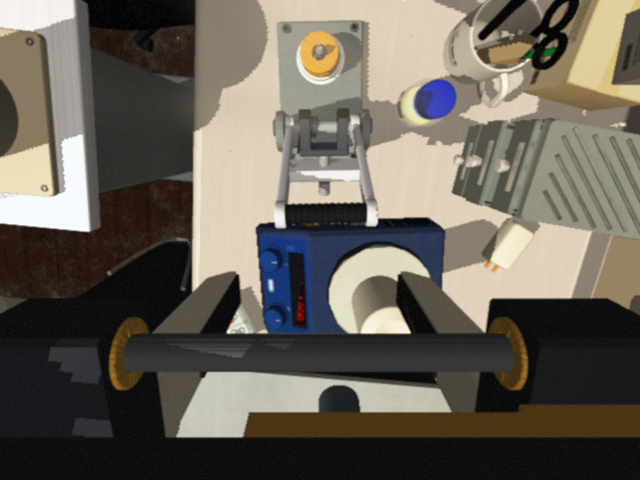

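Run:
```python
from h import *
f=np.load("pics/wrist9.npz"); im,d,T=f["im"],f["d"],f["T"]; P=pts("wrist",d,T)
cv2.imwrite("pics/w9c.png",cv2.resize(im[90:240,260:390],None,fx=5,fy=4,interpolation=cv2.INTER_CUBIC)[:,:,::-1])
a=np.radians(6.4-90); X=np.array([np.cos(a),np.sin(a),0]);Y=np.array([-np.sin(a),np.cos(a),0]);Z=np.array([0,0,1])
Q=(P-np.array([.4741,.1145,0]))@np.stack([X,Y,Z],1)*1000
# handle
bar=[]
for u in range(292,366,8):
    print(u,[(v,*Q[v,u].round(0).astype(int)) for v in range(204,228,3)])
print("foot area")
for v in range(108,196,4): print(v,[tuple(Q[v,u].round(0).astype(int)) for u in (285,302,308,315,324,332,340,346,352)])
```

```text
292 [(204, np.int64(154), np.int64(-25), np.int64(245)), (207, np.int64(156), np.int64(-24), np.int64(251)), (210, np.int64(158), np.int64(-24), np.int64(253)), (213, np.int64(160), np.int64(-24), np.int64(253)), (216, np.int64(162), np.int64(-24), np.int64(254)), (219, np.int64(165), np.int64(-24), np.int64(254)), (222, np.int64(168), np.int64(-25), np.int64(252)), (225, np.int64(220), np.int64(-41), np.int64(37))]
300 [(204, np.int64(154), np.int64(-18), np.int64(247)), (207, np.int64(156), np.int64(-18), np.int64(251)), (210, np.int64(158), np.int64(-18), np.int64(253)), (213, np.int64(160), np.int64(-18), np.int64(253)), (216, np.int64(162), np.int64(-18), np.int64(253)), (219, np.int64(165), np.int64(-18), np.int64(254)), (222, np.int64(168), np.int64(-18), np.int64(251)), (225, np.int64(220), np.int64(-30), np.int64(38))]
308 [(204, np.int64(154), np.int64(-12), np.int64(247)), (207, np.int64(156), np.int64(-12), np.int64(250)), (210, np.int64(158), np.int64(-12), np.int64(254)), (213, np.int64(160), np.int64(-12), np.int64(255)), (216, np.int64(163), np.int64(-12), np.int64(25
[... 11466 characters left out ...]
nt64(-19), np.int64(-1)), (np.int64(172), np.int64(-8), np.int64(2)), (np.int64(150), np.int64(2), np.int64(184)), (np.int64(173), np.int64(17), np.int64(-2)), (np.int64(173), np.int64(29), np.int64(0)), (np.int64(173), np.int64(37), np.int64(0)), (np.int64(173), np.int64(46), np.int64(0))]
192 [(np.int64(147), np.int64(-31), np.int64(232)), (np.int64(178), np.int64(-28), np.int64(0)), (np.int64(178), np.int64(-19), np.int64(0)), (np.int64(179), np.int64(-8), np.int64(0)), (np.int64(154), np.int64(2), np.int64(183)), (np.int64(179), np.int64(17), np.int64(1)), (np.int64(179), np.int64(29), np.int64(0)), (np.int64(179), np.int64(38), np.int64(-1)), (np.int64(179), np.int64(46), np.int64(-1))]
```

View pics/w9c.png

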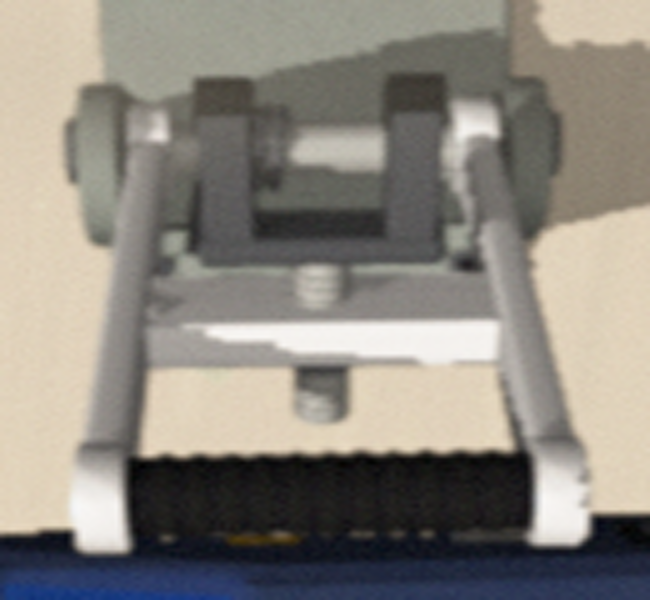

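Run:
```python
from h import *
f=np.load("pics/wrist9.npz"); im,d,T=f["im"],f["d"],f["T"]; P=pts("wrist",d,T)
a=np.radians(6.4-90); X=np.array([np.cos(a),np.sin(a),0]);Y=np.array([-np.sin(a),np.cos(a),0]);Z=np.array([0,0,1])
Q=(P-np.array([.4741,.1145,0]))@np.stack([X,Y,Z],1)*1000
c,s=np.cos(2.05),np.sin(2.05)
r=Q-np.array([90,0,108]); u=-c*r[...,0]+s*r[...,2]; w=-s*r[...,0]-c*r[...,2]
for uu in (302,306,341,345): print(uu,[(v,u[v,uu].round(1),w[v,uu].round(1)) for v in range(104,118) if Q[v,uu,2]>190])
```

```text
302 [(109, np.float64(90.2), np.float64(57.6)), (110, np.float64(92.1), np.float64(57.5)), (111, np.float64(93.4), np.float64(57.2)), (112, np.float64(93.8), np.float64(56.5)), (113, np.float64(94.8), np.float64(56.2)), (114, np.float64(95.1), np.float64(55.5)), (115, np.float64(95.2), np.float64(54.6)), (116, np.float64(95.1), np.float64(53.8)), (117, np.float64(95.6), np.float64(53.1))]
306 [(109, np.float64(90.5), np.float64(57.7)), (110, np.float64(92.3), np.float64(57.6)), (111, np.float64(92.5), np.float64(56.8)), (112, np.float64(93.8), np.float64(56.5)), (113, np.float64(93.7), np.float64(55.6)), (114, np.float64(94.4), np.float64(55.1)), (115, np.float64(94.7), np.float64(54.4)), (116, np.float64(95.1), np.float64(53.7)), (117, np.float64(95.7), np.float64(53.1))]
341 [(108, np.float64(89.0), np.float64(57.6)), (109, np.float64(92.4), np.float64(58.1)), (110, np.float64(92.2), np.float64(57.2)), (111, np.float64(93.6), np.float64(57.0)), (112, np.float64(93.0), np.float64(55.9)), (113, np.float64(95.0), np.float64(55.9)), (114, np.float64(94.9), np.float64(55.0)), (115, np.float64(95.1), np.float64(54.3)), (116, np.float64(95.4), np.float64(53.5)), (117, np.float64(95.7), np.float64(52.8))]
345 [(108, np.float64(88.8), np.float64(57.5)), (109, np.float64(90.5), np.float64(57.3)), (110, np.float64(92.1), np.float64(57.2)), (111, np.float64(93.7), np.float64(57.0)), (112, np.float64(95.1), np.float64(56.7)), (113, np.float64(94.0), np.float64(55.4)), (114, np.float64(94.5), np.float64(54.8)), (115, np.float64(96.3), np.float64(54.8)), (116, np.float64(95.1), np.float64(53.4)), (117, np.float64(96.3), np.float64(53.0))]
```

Run:
```python
from h import *
f=np.load("pics/wrist9.npz"); P=pts("wrist",f["d"],f["T"])
P2=pts("top",np.load("pics/top0_d.npy")); 
for nm,Pp in (("w",P[:270].reshape(-1,3)),("top",P2.reshape(-1,3))):
  for x0 in np.arange(.54,.72,.03):
    print(nm,x0.round(2),[ (lambda m: Pp[m,2].max().round(3) if m.any() else None)((abs(Pp[:,0]-x0-.015)<.015)&(abs(Pp[:,1]-y0-.025)<.025)&(Pp[:,2]<.3)) for y0 in np.arange(-.15,.3,.05)])
T=f["T"]; a=np.radians(6.4-90); X=np.array([np.cos(a),np.sin(a),0])
h=np.array([.4741,.1145,0])+X*.1615; h[2]=.246-.019; print(h,T[:3,3],w2t(T,h), w2t(T,h+[0,0,.08]))
```

```text
w 0.54 [np.float64(0.103), np.float64(0.081), np.float64(0.002), np.float64(0.113), np.float64(0.003), np.float64(0.003), np.float64(0.003), None, None]
w 0.57 [np.float64(0.104), np.float64(0.082), np.float64(0.002), np.float64(0.071), np.float64(0.102), np.float64(0.003), np.float64(0.003), None, None]
w 0.6 [np.float64(0.103), np.float64(0.083), np.float64(0.002), np.float64(0.101), np.float64(0.102), np.float64(0.002), np.float64(0.003), np.float64(0.002), None]
w 0.63 [np.float64(0.102), np.float64(0.081), np.float64(0.003), np.float64(0.063), np.float64(0.1), np.float64(0.176), np.float64(0.097), np.float64(0.002), None]
w 0.66 [np.float64(0.079), np.float64(0.075), np.float64(0.166), np.float64(0.165), np.float64(0.179), np.float64(0.187), np.float64(0.168), np.float64(0.012), None]
w 0.69 [np.float64(0.003), np.float64(0.003), np.float64(0.178), np.float64(0.179), np.float64(0.176), np.float64(0.183), np.float64(0.165), None, None]
top 0.54 [np.float64(0.191), np.float64(0.085), np.float64(0.007), np.float64(0.007), np.float64(0.01), np.float64(0.008), np.float64(0.009), np.f
[... 348 characters left out ...]
(0.009), np.float64(0.007), np.float64(0.009)]
top 0.63 [np.float64(0.104), np.float64(0.085), np.float64(0.008), np.float64(0.007), np.float64(0.075), np.float64(0.178), np.float64(0.103), np.float64(0.007), np.float64(0.008)]
top 0.66 [np.float64(0.079), np.float64(0.007), np.float64(0.171), np.float64(0.169), np.float64(0.173), np.float64(0.189), np.float64(0.182), np.float64(0.084), np.float64(0.083)]
top 0.69 [np.float64(0.007), np.float64(0.008), np.float64(0.182), np.float64(0.183), np.float64(0.179), np.float64(0.172), np.float64(0.1), np.float64(0.085), np.float64(0.084)]
[ 0.49210223 -0.04599352  0.227     ] [ 0.489956   -0.06311799  0.3576197 ] [ 1.7   0.38 13.06] [1.69 0.38 5.06]
```

Call:
jog_arm(turn=[[0, 0, 7], [0, 0, 14], [0, 0, 21], [0, 0, 28], [0, 0, 35], [0, 0, 42], [0, 0, 49], [0, 0, 56], [0, 0, 63], [0, 0, 70]], delta_pos=[[0.4, 0.1, 0], [0.8, 0.2, 0], [1.2, 0.3, 0], [1.7, 0.4, 0], [1.7, 0.4, 0], [1.7, 0.4, 0], [1.7, 0.4, 0], [1.7, 0.4, 0], [1.7, 0.4, 0], [1.7, 0.4, 0]], fingers=[60, 60, 60, 60, 60, 60, 60, 60, 60, 60])

```text
t: 12.62
eef_pos: [0.4921, -0.0408, 0.3578]
orientation: [[0.9, 0.436, 0.001], [0.436, -0.9, 0.0], [0.001, 0.0, -1.0]]
wrist_force: [-0.1, 0.4, -0.2]
finger_gap: 0.602
```

Call:
jog_arm(turn=[[0, 0, 7], [0, 0, 14], [0, 0, 20], [0, 0, 20], [0, 0, 20]], delta_pos=[[0, 0, 2], [0, 0, 4], [0, 0, 5], [0, 0, 5], [0, 0, 5]], fingers=[60, 60, 60, 60, 60])

```text
t: 13.03
eef_pos: [0.4918, -0.0412, 0.3073]
orientation: [[0.994, 0.111, -0.0], [0.111, -0.994, 0.0], [-0.0, -0.0, -1.0]]
wrist_force: [0.7, -0.2, 1.4]
finger_gap: 0.599
```

Run:
```python
from h import *
im,d,T=snap("wrist","10"); print(T.round(4).tolist(),manip.state()["finger_gap"])
print(w2t(T,[.4921,-.046,.227]))
a=np.radians(6.4-90); print(np.cos(a),np.sin(a),"yaw y",np.degrees(np.arctan2(T[1,1],T[0,1])))
```

```text
[[0.9938, 0.1111, -0.0004, 0.4918], [0.1111, -0.9938, 0.0004, -0.0412], [-0.0004, -0.0004, -1.0, 0.3073], [0.0, 0.0, 0.0, 1.0]] 0.6010582629277434
[-0.02  0.49  8.03]
0.11146893220632569 -0.9937679191605964 yaw y -83.62209106687773
```

View pics/wrist10.png

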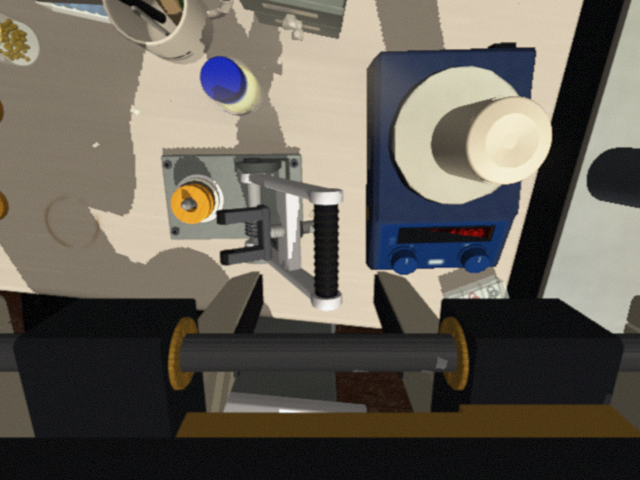

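Call:
jog_arm(turn=[[0, 0, 0], [0, 0, 0], [0, 0, 0], [0, 0, 0], [0, 0, 0], [0, 0, 0], [0, 0, 0], [0, 0, 0], [0, 0, 0], [0, 0, 0]], delta_pos=[[0, 0.5, 2.5], [0, 0.5, 5], [0, 0.5, 7.2], [0, 0.5, 8], [0, 0.5, 8], [0, 0.5, 8], [0, 0.5, 8], [0, 0.5, 8], [0, 0.5, 8], [0, 0.5, 8]], fingers=[60, 60, 50, 40, 30, 20, 0, 0, 0, 0])

```text
t: 13.92
eef_pos: [0.4936, -0.0471, 0.2289]
orientation: [[0.994, 0.107, 0.003], [0.107, -0.994, 0.0], [0.003, 0.0, -1.0]]
wrist_force: [1.1, 2.6, 4.9]
finger_gap: 0.162
```

Call:
jog_arm(turn=[[0, 0, 0], [0, 0, 0], [0, 0, 0], [0, 0, 0], [0, 0, 0], [0, 0, 0], [0, 0, 0], [0, 0, 0], [0, 0, 0], [0, 0, 0]], delta_pos=[[0, -2.14, -0.92], [0, -4.39, -1.5], [0, -6.7, -1.74], [0, -9.02, -1.64], [0, -11.3, -1.19], [0, -13.48, -0.4], [0, -15.52, 0.71], [0, -17.38, 2.1], [0, -19.0, 3.76], [0, -20.36, 5.65]], fingers=[0, 0, 0, 0, 0, 0, 0, 0, 0, 0])

```text
t: 14.75
eef_pos: [0.4717, 0.1557, 0.172]
orientation: [[0.994, 0.107, 0.003], [0.107, -0.994, -0.001], [0.003, 0.001, -1.0]]
wrist_force: [2.8, -7.5, 2.5]
finger_gap: 0.161
```

Run:
```python
from h import *
s=manip.state(); T=tcp(s)
a=np.radians(6.4-90); X=np.array([np.cos(a),np.sin(a),0])
g=T[:3,3]-T[:3,2]*.019; r=g-np.array([.4741,.1145,0]); x=r@X*1000; z=g[2]*1000
print(x,z, "theta",np.arctan2(z-108,90-x),"rad",np.hypot(z-108,90-x), s["wrist_force"], s["finger_gap"])
```

```text
-41.2388359683476 190.9761095996548 theta 0.5637977546685313 rad 155.26965843531946 [ 2.80954361 -7.49723013  2.51319643] 0.16081522445589647
```

Call:
jog_arm(turn=[[0, 0, 0], [0, 0, 0], [0, 0, 0], [0, 0, 0], [0, 0, 0], [0, 0, 0], [0, 0, 0]], delta_pos=[[0, -1.07, 2.06], [0, -1.81, 4.27], [0, -2.18, 6.25], [0, -2.27, 7.33], [0, -2.29, 7.8], [0, -2.29, 8.1], [0, -2.29, 8.1]], fingers=[0, 0, 0, 0, 0, 0, 0])

```text
t: 15.33
eef_pos: [0.4693, 0.1791, 0.0904]
orientation: [[0.994, 0.107, 0.002], [0.107, -0.994, 0.002], [0.002, -0.002, -1.0]]
wrist_force: [-0.3, 6.2, 6.1]
finger_gap: 0.165
```

```bash
cat >> h.py <<'E'
def lev():
    s=manip.state(); T=tcp(s)
    a=np.radians(6.4-90); X=np.array([np.cos(a),np.sin(a),0])
    g=T[:3,3]-T[:3,2]*.019; r=g-np.array([.4741,.1145,0]); x=r@X*1000; z=g[2]*1000
    print(s["t"],"xz",x,z, "theta",np.arctan2(z-108,90-x),"rad",np.hypot(z-108,90-x), np.round(s["wrist_force"],1),np.round(s["wrist_torque"],2), s["finger_gap"])
E
python3 -c "
from h import *
lev()"
```

```text
15.3333 xz -64.7347609841771 109.41475665096878 theta 0.00914285336456504 rad 154.74122848553284 [-0.3  6.2  6.1] [0.85 0.22 0.09] 0.1649619929423652
```

Call:
jog_arm(turn=[[0, 0, 0], [0, 0, 0], [0, 0, 0], [0, 0, 0]], delta_pos=[[0, 0, 0.1], [0, 0, 0.2], [0, 0, 0.2], [0, 0, 0.2]], fingers=[0, 0, 0, 0])

```text
t: 15.67
eef_pos: [0.4693, 0.1792, 0.0891]
orientation: [[0.994, 0.107, 0.002], [0.107, -0.994, 0.002], [0.002, -0.002, -1.0]]
wrist_force: [-2.7, 5.9, 6.2]
finger_gap: 0.164
```

```bash
python3 -c "
from h import *
lev()
snap('side','11'); im,d,T=snap('wrist','11'); lev()
im=cv2.imread('pics/side11.png')[180:280,300:430]; cv2.imwrite('pics/s11c.png',cv2.resize(im,None,fx=6,fy=6,interpolation=cv2.INTER_CUBIC))
"
```

```text
15.6667 xz -64.76704102459101 108.13555363714582 theta 0.0008758557480087844 rad 154.76710038731093 [-2.7  5.9  6.2] [0.76 0.35 0.1 ] 0.16422360272462633
15.7667 xz -64.74813289630546 108.12537965254025 theta 0.0008102173690781224 rad 154.74818368869435 [-2.1  6.2  6.2] [0.8  0.34 0.12] 0.16270288714758357
```

View pics/s11c.png

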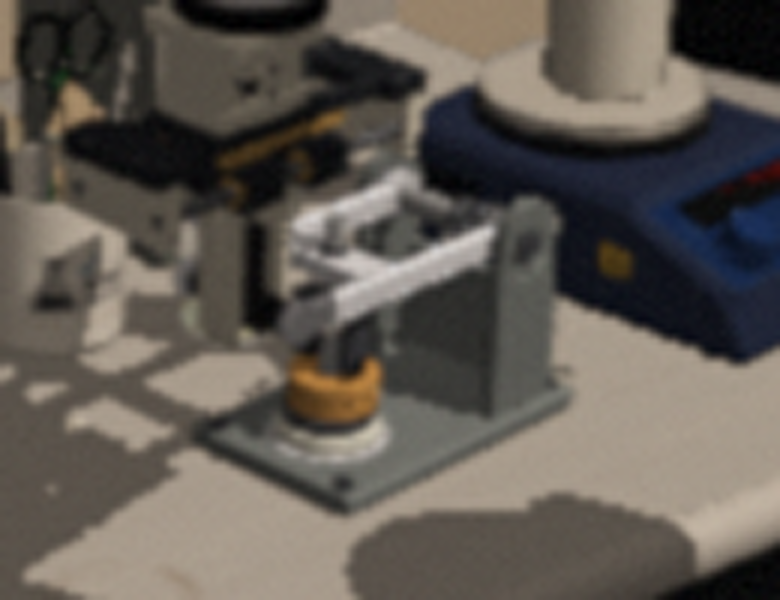

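View pics/wrist11.png

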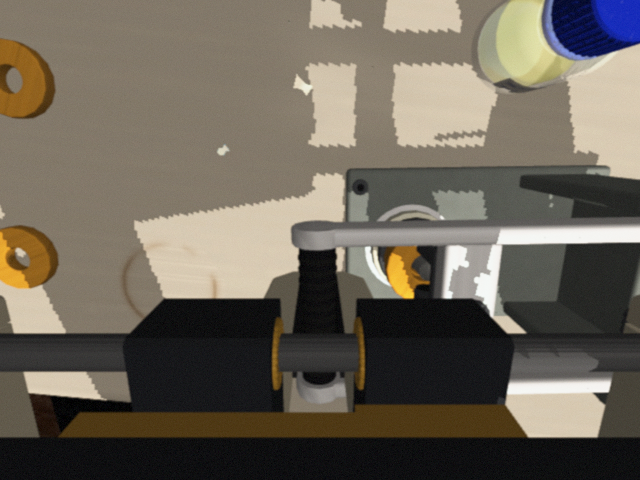

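Call:
jog_arm(turn=[[0, 0, 0], [0, 0, 0], [0, 0, 0]], delta_pos=[[0, 0, 0.1], [0, 0, 0.15], [0, 0, 0.15]], fingers=[0, 0, 0])

```text
t: 16.02
eef_pos: [0.4693, 0.1792, 0.0875]
orientation: [[0.994, 0.107, 0.002], [0.107, -0.994, 0.002], [0.002, -0.002, -1.0]]
wrist_force: [-2.9, 5.9, 5.4]
finger_gap: 0.162
```

```bash
python3 -c "
from h import *
lev()"
```

```text
16.0167 xz -64.7567056678451 106.5432661080992 theta -0.009412780292411972 rad 154.7635616765001 [-2.9  5.9  5.4] [0.87 0.32 0.13] 0.16238442181358587
```

```bash
cat >> h.py <<'E'
def slope(tag):
    im,d,T=snap("wrist",tag); P=pts("wrist",d,T)
    a=np.radians(6.4-90); X=np.array([np.cos(a),np.sin(a),0]);Y=np.array([-np.sin(a),np.cos(a),0])
    r=P-np.array([.4741,.1145,0]); Q=np.stack([r@X,r@Y,P[...,2]],-1).reshape(-1,3)*1000
    for lo,hi in ((28,34.5),(30,36)):
        m=(Q[:,1]>lo)&(Q[:,1]<hi)&(Q[:,0]>-55)&(Q[:,0]<60)&(Q[:,2]>95)&(Q[:,2]<135); q=Q[m]
        zt=np.median(q[:,2]); 
        for _ in range(4):
            p=np.polyfit(q[:,0],q[:,2],1); e=q[:,2]-np.polyval(p,q[:,0]); k=abs(e)<3; q=q[k]
        print(tag,len(q),"slope dz/dx",p[0].round(4),"=> theta",-p[0].round(4),"z at -65",np.polyval(p,-65).round(1),"z at 90",np.polyval(p,90).round(1),"rms",e.std().round(2))
    m=(abs(Q[:,1])<20)&(Q[:,0]>-25)&(Q[:,0]<-8)&(Q[:,2]<75)&(Q[:,2]>33); print("stack z",np.median(Q[m,2]).round(1),m.sum())
E
python3 -c "
from h import *
slope('12'); lev()
im=cv2.imread('pics/wrist12.png')[150:340,330:560]; cv2.imwrite('pics/w12c.png',cv2.resize(im,None,fx=3.4,fy=3.1,interpolation=cv2.INTER_CUBIC))
"
```

```text
12 1511 slope dz/dx -0.01 => theta 0.01 z at -65 116.0 z at 90 114.5 rms 1.04
12 2238 slope dz/dx -0.0058 => theta 0.0058 z at -65 116.4 z at 90 115.5 rms 0.94
stack z 49.8 1214
16.0667 xz -64.79358970627854 106.58092378468352 theta -0.009167281831100353 rad 154.80009428763466 [-1.6  6.1  4.4] [0.88 0.31 0.08] 0.16519556021092413
```

View pics/w12c.png

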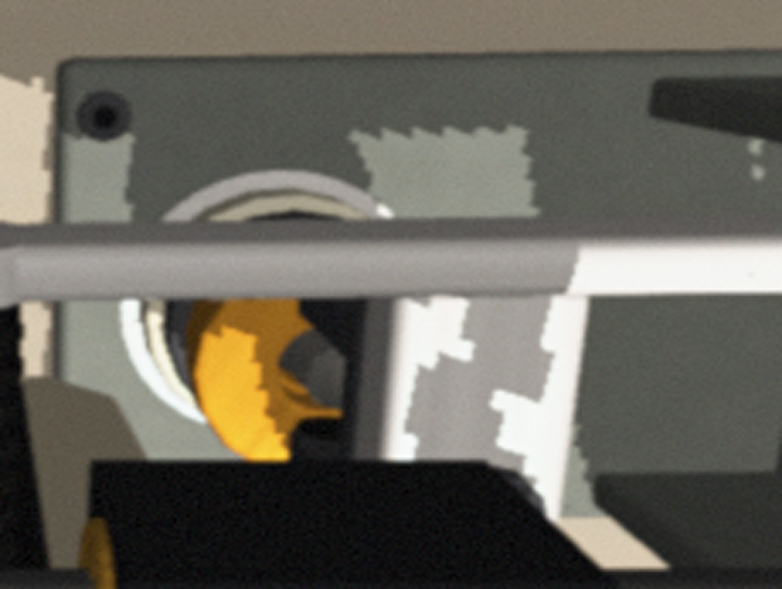

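Run:
```python
from h import *
a=np.radians(6.4-90); X=np.array([np.cos(a),np.sin(a),0]);Y=np.array([-np.sin(a),np.cos(a),0])
for tag in ("11","12"):
    f=np.load(f"pics/wrist{tag}.npz"); d,T=f["d"],f["T"]; P=pts("wrist",d,T)
    r=P-np.array([.4741,.1145,0]); Q=np.stack([r@X,r@Y,P[...,2]],-1).reshape(-1,3)*1000
    m=(Q[:,1]>29)&(Q[:,1]<35)&(Q[:,0]>-55)&(Q[:,0]<60)&(Q[:,2]>110)&(Q[:,2]<122); q=Q[m]
    for _ in range(4):
        p=np.polyfit(q[:,0],q[:,2],1); e=q[:,2]-np.polyval(p,q[:,0]); q=q[abs(e)<2.5]
    mb=(abs(Q[:,1]-18)<8)&(abs(Q[:,0]+65)<5)&(Q[:,2]>90)&(Q[:,2]<125)
    h=(abs(Q[:,1])<45)&(Q[:,0]>55)&(Q[:,2]>110)
    print(tag,T[2,3],p,np.polyval(p,[-65,90]).round(2),"bar top",np.percentile(Q[mb,2],[50,80,90]).round(1),mb.sum())
    # foot leg/crossbar
    mc=(Q[:,1]>-5)&(Q[:,1]<25)&(Q[:,0]>0)&(Q[:,0]<12)&(Q[:,2]>90); print("crossbar",np.median(Q[mc],0).round(1))
i1=cv2.imread("pics/wrist11.png");i2=cv2.imread("pics/wrist12.png")
cv2.imwrite("pics/cmp.png",np.vstack([cv2.resize(i[215:275,270:500],None,fx=3.4,fy=4,interpolation=cv2.INTER_CUBIC) for i in (i1,i2)]))
```

```text
11 0.08912058510203436 [-1.79893999e-02  1.16533872e+02] [117.7  114.91] bar top [118.  118.6 118.9] 859
crossbar [  6.1  14.6 115.4]
12 0.08754333526519377 [-7.86967856e-03  1.15700638e+02] [116.21 114.99] bar top [116.6 117.2 117.5] 859
crossbar [  6.1  14.7 114.5]
```

View pics/cmp.png

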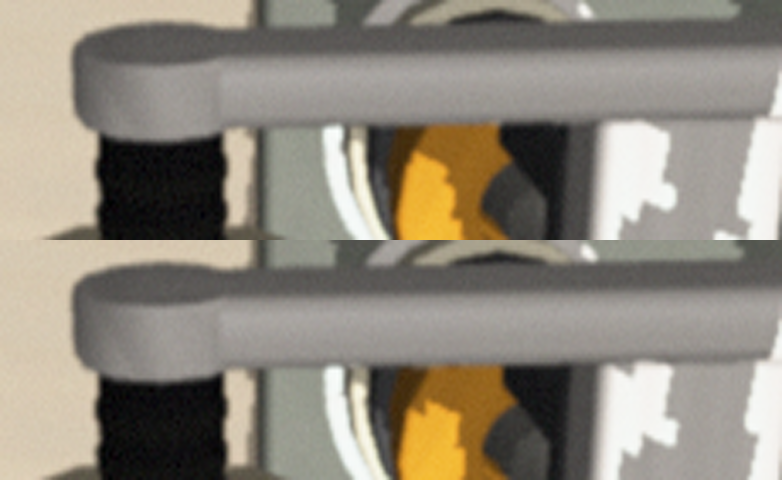

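Call:
jog_arm(turn=[[0, 0, 0], [0, 0, 0], [0, 0, 0], [0, 0, 0]], delta_pos=[[0, 0, 0.1], [0, 0, 0.2], [0, 0, 0.2], [0, 0, 0.2]], fingers=[0, 0, 0, 0])

```text
t: 16.4
eef_pos: [0.4693, 0.1792, 0.086]
orientation: [[0.994, 0.107, 0.002], [0.107, -0.994, 0.002], [0.002, -0.002, -1.0]]
wrist_force: [-4.8, 5.3, 9.6]
finger_gap: 0.163
```

```bash
python3 -c "
from h import *
lev()"
```

```text
16.4 xz -64.78947820353157 105.0409206265127 theta -0.019114470955489328 rad 154.81775968299044 [-4.8  5.3  9.6] [0.78 0.69 0.11] 0.1627580646251888
```

Force begins to rise (9.6 N): contact is near. Pressing on in small steps.

Call:
jog_arm(turn=[[0, 0, 0], [0, 0, 0], [0, 0, 0]], delta_pos=[[0, 0, 0.1], [0, 0, 0.15], [0, 0, 0.15]], fingers=[0, 0, 0])

```text
t: 16.65
eef_pos: [0.4694, 0.1792, 0.0857]
orientation: [[0.994, 0.107, 0.002], [0.107, -0.994, 0.002], [0.002, -0.002, -1.0]]
wrist_force: [-9.7, 2.9, 18.7]
finger_gap: 0.164
```

```bash
python3 -c "
from h import *
lev(); slope('13')"
```

```text
16.65 xz -64.82929015817061 104.67673187334806 theta -0.021460783768137363 rad 154.86495149621365 [-9.7  2.9 18.7] [0.52 1.6  0.08] 0.16370176097744815
13 1530 slope dz/dx 0.0013 => theta -0.0013 z at -65 114.3 z at 90 114.5 rms 1.03
13 2262 slope dz/dx 0.0046 => theta -0.0046 z at -65 114.7 z at 90 115.4 rms 0.97
stack z 49.9 1231
```

Call:
jog_arm(turn=[[0, 0, 0], [0, 0, 0], [0, 0, 0], [0, 0, 0], [0, 0, 0], [0, 0, 0]], delta_pos=[[-0.1, 0, 0.05], [-0.1, 0, 0.05], [-0.1, 0, 0.05], [-0.1, 0, 0.05], [-0.1, 0, 0.05], [-0.1, 0, 0.05]], fingers=[0, 0, 0, 0, 0, 0])

```text
t: 17.2
eef_pos: [0.4694, 0.1792, 0.0857]
orientation: [[0.994, 0.107, 0.004], [0.107, -0.994, 0.002], [0.004, -0.002, -1.0]]
wrist_force: [-7.0, 4.9, 18.5]
finger_gap: 0.165
```

```bash
python3 -c "
from h import *
lev(); slope('14'); snap('side','14'); snap('top','14'); lev()
im=cv2.imread('pics/side14.png')[180:280,300:430]; cv2.imwrite('pics/s14c.png',cv2.resize(im,None,fx=6,fy=6,interpolation=cv2.INTER_CUBIC))
im=cv2.imread('pics/wrist14.png')[150:340,330:560]; cv2.imwrite('pics/w14c.png',cv2.resize(im,None,fx=3.4,fy=3.1,interpolation=cv2.INTER_CUBIC))"
```

```text
17.2 xz -64.8079948122946 104.68395482322647 theta -0.02141709897271158 rad 154.84350620357907 [-7.   4.9 18.5] [0.57 1.03 0.11] 0.16538048398572974
14 1514 slope dz/dx -0.0006 => theta 0.0006 z at -65 114.4 z at 90 114.4 rms 1.01
14 2270 slope dz/dx 0.0049 => theta -0.0049 z at -65 114.7 z at 90 115.5 rms 0.93
stack z 49.8 1233
17.35 xz -64.79874009677384 104.71871282708751 theta -0.021193944190894664 rad 154.8335131070133 [-6.3  3.5 18.7] [0.51 1.08 0.16] 0.16548335623136176
```

View pics/s14c.png

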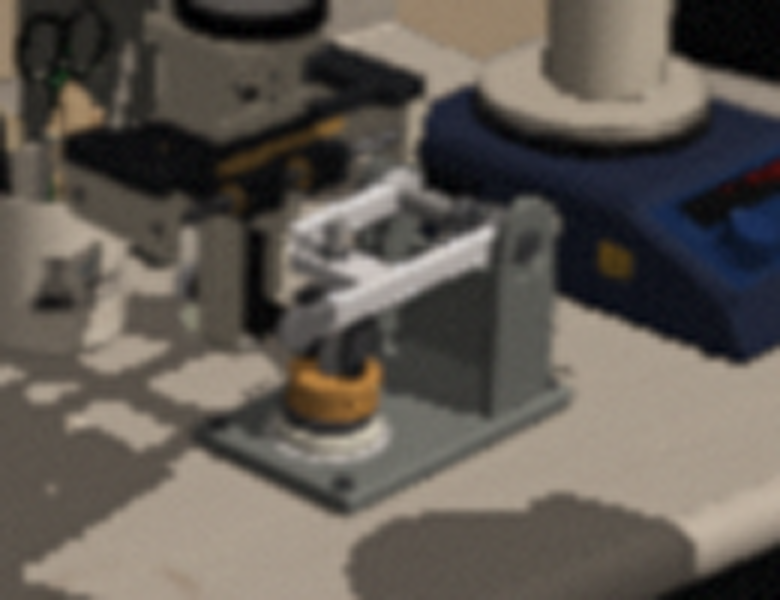

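View pics/w14c.png

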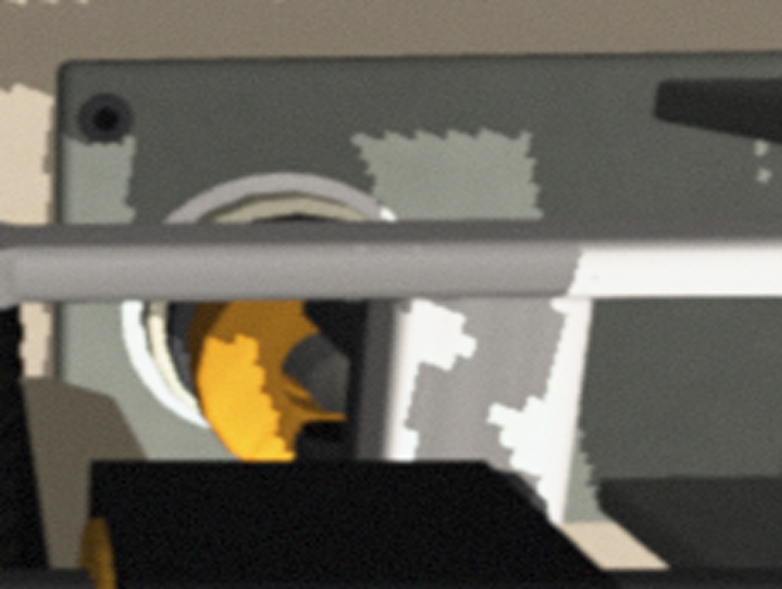

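View pics/top14.png

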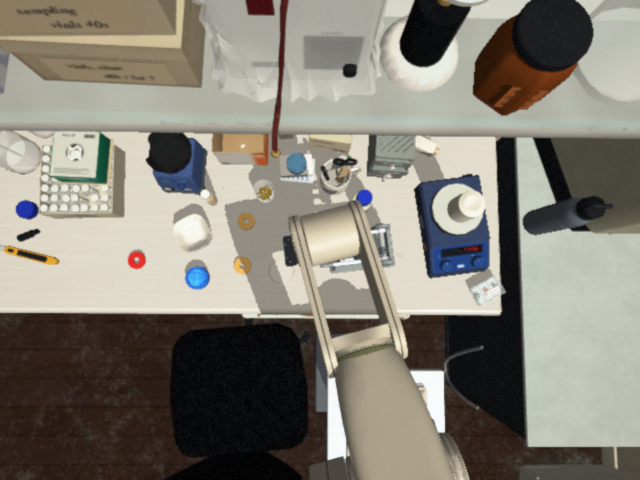

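Call:
jog_arm(turn=[[0, 0, 0], [0, 0, 0], [0, 0, 0], [0, 0, 0], [0, 0, 0], [0, 0, 0], [0, 0, 0], [0, 0, 0], [0, 0, 0], [0, 0, 0]], delta_pos=[[0, 0, 0.05], [0, 0, 0.08], [0, 0, 0.08], [0, 0, 0.08], [0, 0, 0.08], [0, 0, 0.08], [0, 0, 0.08], [0, 0, 0.08], [0, 0, 0.08], [0, 0, 0.08]], fingers=[0, 0, 0, 0, 0, 0, 0, 0, 0, 0])

```text
t: 18.18
eef_pos: [0.4695, 0.1792, 0.0855]
orientation: [[0.994, 0.107, 0.004], [0.107, -0.994, 0.002], [0.004, -0.002, -1.0]]
wrist_force: [-8.9, 2.9, 25.0]
finger_gap: 0.159
```

```bash
python3 -c "
from h import *
lev(); slope('15'); lev()"
```

```text
18.1833 xz -64.81780925788698 104.51136115648337 theta -0.022530021322508937 rad 154.85711047411405 [-8.9  2.9 25. ] [0.38 1.62 0.13] 0.15891386389960024
15 1529 slope dz/dx 0.0005 => theta -0.0005 z at -65 114.3 z at 90 114.3 rms 1.01
15 2279 slope dz/dx 0.0055 => theta -0.0055 z at -65 114.6 z at 90 115.5 rms 0.92
stack z 49.8 1237
18.2333 xz -64.81471825757895 104.50583642791548 theta -0.022566138927659515 rad 154.85414482099608 [-10.2   2.4  25.3] [0.38 1.57 0.12] 0.16053305632962944
```

Steady at 25 N, with the lever level and the foot on the stack. Handing the job in.

```bash
python3 -c "
from h import *
print(manip.finish_job()); lev()"
```

```text
the job is handed in; nothing more can be done
None
the job is handed in; nothing more can be done
```

I threaded two brass spacers onto the post, on top of the glued pair, and swung the lever down by its handle. I handed in at 18.2 s with the gripper still holding it down on the stack at about 25 N.

- **Number of spacers:** Before closing the lever I measured the foot tips at about 50.5 mm above the table when level. With two spacers the stack top measured 49.8 mm, so two was right.
- **Last checks:** The camera's fit of the lever arm gave between -0.0005 and -0.0055 rad, so it is level. Pushing harder, from 18.5 to 25 N, lowered the handle only 0.2 mm, so the foot is resting on the stack.
- **Bystanders:** In the last overhead and side pictures the bystanders I could see, the two unused spacers and the red ring look where they started. The arm hid part of the press from above. The glued pair looked seated in the last wrist and side views.
- **Disagreement:** The angle worked out from the arm's own position read -0.022 rad. That assumes the bar sits 19 mm behind the fingertips, and the camera put it at about 22 mm, so I trusted the camera.
- **Mishap:** The first grasp of the second spacer closed above the ring, pressing lightly on it (about 6 N). I reopened, found the ring where it had been, and the second try held.
- **Remaining side force:** About 10 N along the handle bar was still there when I handed in.

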